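# Refit the dough sheeter's crumb tray and support bars, then test the guard switch

### The job

The dough sheeter's infeed has come back from washing: first seat the crumb tray flat on the bed between the two white cheeks, then slide every support bar that is on the green mat through a facing pair of holes in both cheeks, one bar to a pair, from the side away from the drive pod, pushed fully home so that its square grip meets the cheek. When all bars are in, test the guard switch: press its orange roller straight down just until it clicks, hold it there for a second without overtravelling it, and let it spring back up. Leave the other things on the bench where they are.

Things in the scene. Friction and masses are not known exactly. Their poses are not given: they have to be found in the camera images.
- sheeter: infeed of a bench dough sheeter, fixed. Origin on the table under its bed; z up, x along the bed to the roll head (x = 90 to 205 mm, 95 mm high), y across, to the drive pod. Base plate 12 mm thick. Two white cheeks 12 mm thick, outer faces at y = -66 and 66 mm, x = -130 to 90, tops 93 mm above the table, each with three 20 mm round holes at x = -90, -20, 50 mm, 75 mm above the table.
- tray_place (a point): where the centre of the crumb tray's underside belongs: on top of the sheeter's base plate (12 mm above the table), midway between the cheeks (108 mm apart), at sheeter x = -20, y = 0 mm, tray length along sheeter x. A 12 mm high stop at x = -119 mm and the roll head at x = 95 mm bound it.
- pod (a point): top centre of the sheeter's white drive pod, 78 mm above the table, at sheeter x = 85, y = 147.5 mm; the pod is 160 mm (x) by 75 mm (y). It carries the guard switch, a black block with a roller lever.
- hole0 (a point): centre of hole 0 (20 mm) at the outer face of the -y cheek, the entry side, with a 2 mm chamfer; the facing hole in the other cheek is 120 mm further along sheeter +y. Any bar fits any pair. Pushed home, a bar's shoulder meets this face and its tip stands out 18 mm beyond the other cheek.
- hole1 (a point): centre of hole 1 (20 mm) at the outer face of the -y cheek, the entry side, with a 2 mm chamfer; the facing hole in the other cheek is 120 mm further along sheeter +y. Any bar fits any pair. Pushed home, a bar's shoulder meets this face and its tip stands out 18 mm beyond the other cheek.
- hole2 (a point): centre of hole 2 (20 mm) at the outer face of the -y cheek, the entry side, with a 2 mm chamfer; the facing hole in the other cheek is 120 mm further along sheeter +y. Any bar fits any pair. Pushed home, a bar's shoulder meets this face and its tip stands out 18 mm beyond the other cheek.
- tray: aluminium crumb tray, 180 mm (x) by 90 mm (y), walls 22 mm high, with an orange upright grip tab in its middle, 14 mm thick in x, 45 mm long in y, its top 45 mm above the tray's underside. Origin at the centre of its underside, x along its length; it may lie either way round. 0.25 kg. Starts flat on the table.
- bar0: support bar 0 (may be absent; all alike): square steel grip 24 x 24 x 60 mm, then a round blue shaft 16 mm thick, 150 mm long, its last 12 mm tapering to 8. Origin on the axis at the shoulder (grip meets shaft); +x along the shaft; the grip is at x = 0 to -60 mm. 0.3 kg, balances 14 mm behind the shoulder. Starts lying level on a 3 mm thick green mat, axis 12 mm above the mat.
- bar1: support bar 1 (may be absent; all alike): square steel grip 24 x 24 x 60 mm, then a round blue shaft 16 mm thick, 150 mm long, its last 12 mm tapering to 8. Origin on the axis at the shoulder (grip meets shaft); +x along the shaft; the grip is at x = 0 to -60 mm. 0.3 kg, balances 14 mm behind the shoulder. Starts lying level on a 3 mm thick green mat, axis 12 mm above the mat.
- bar2: support bar 2 (may be absent; all alike): square steel grip 24 x 24 x 60 mm, then a round blue shaft 16 mm thick, 150 mm long, its last 12 mm tapering to 8. Origin on the axis at the shoulder (grip meets shaft); +x along the shaft; the grip is at x = 0 to -60 mm. 0.3 kg, balances 14 mm behind the shoulder. Starts lying level on a 3 mm thick green mat, axis 12 mm above the mat.
- bar0_tip (a point): end of bar 0's shaft, on its axis (absent when the bar is)
- bar1_tip (a point): end of bar 1's shaft, on its axis (absent when the bar is)
- bar2_tip (a point): end of bar 2's shaft, on its axis (absent when the bar is)
- switch_lever (a joint): guard switch lever angle: 0 = free, up; grows as the roller is pressed down. Clicks at 0.15 rad (roller about 10 mm down); beyond 0.30 rad (about 21 mm down) it is overtravelled and damaged. Sprung, returns by itself: about 1.1 N at the roller to start it, 4.6 N at the click, 8 N at 0.30 rad.
- roller (a point): centre of the orange roller (22 mm in diameter, 20 mm wide, its axis along the sheeter's y) at the free end of the switch lever, on top of the drive pod; 123 mm above the table when free. The lever's hinge lies 70 mm from it towards the sheeter's +x and 21 mm lower. Press it from straight above.
- jug: clear measuring jug 130 mm high, not to be disturbed
- shaker: white shaker jar 150 mm high with yellow cap, not to be disturbed
- cutter: steel ring cutter 72 mm across, 35 mm high, not to be disturbed
- spatula: spatula lying on the table, not to be disturbed
Not all that is in view belongs to the job. Leave any pink or yellow look-alike of the bar1 alone.

How it is judged:
By the outcome, as a careful person would: the job done as asked, in the order asked, and still so for the second after the job is handed in, with the robot touching nothing.
Of bar0, bar1, bar2 only 2 to 3 are there at a start; the rules pass over those that are not, and their reading is None.
At some moment in a run one of bar0, bar1, bar2 may be knocked a few centimetres aside while the robot is not near it.
It also fails if it takes over 210 s, if anything falls off the work surface, if the arm or the gripper's body presses on something with over 40 N, if the wrist force passes 120 N, or if a joint passes its speed limit or range.

### The arm

A 6-joint arm with a two-finger parallel gripper is mounted at the origin on the work surface. World frame = base frame: x ahead of the robot, y to its left, z up, the work surface at z = 0. Lengths are in m, angles in rad, forces in N, time in s.
With the tool pointing down it reaches from about 0.4 to 0.825 m from the base axis. Payload 7 kg.
Tool frame: the origin (TCP) lies at the centre of the arm's flange, where the gripper is bolted on; the fingertips stand 178 mm ahead of it and the grasp point (between the pads) lies 159 mm ahead of it; z points along the fingers, y is the direction in which the jaws open and shut (so a half turn about z gives the same grasp; the last joint's range is limited). The gripper opens to 88 mm and grips with 3 to 60 N. Pads are 19 mm wide; open, the fingers measure 130 mm over their backs; the gripper's body (78 mm by 193 mm) begins 47 mm behind the grasp point.
Start: joints at [-1.012, 0.359, 0.012, 0, -1.224, -0.288], TCP at [0.181, -0.65, 0.405] pointing down, gripper open.
Joint ranges: [-3.07, 3.07], [-1.43, 2.12], [-1.02, 1.25], [-3.03, 1.67], [-3.05, -0], [-3.03, 3.03]. Speed limits (rad/s): [2.39, 2.39, 3.01, 3.14, 3.14, 3.14].

### API

Orientations are given as [roll, pitch, yaw] about the fixed x, y, z axes, in that order (R = Rz(yaw) Ry(pitch) Rx(roll)).
In Python, from station import arm gives the robot as it stands.
- The arm moves only by the shell command python3 -m handwheel 'ROWS' [OPENING] [FORCE]. ROWS is JSON, a list of rows, each a list of 4 numbers: the shift along the world's x, y, z in cm, then the turn about the world's z in rad. In form: [[dx, dy, dz, yaw], ...]. A call has 1 to 20 rows; each row shifts and turns the commanded pose from where the row before left it; what a row does not reach is not made up. A row lasts 1/10 s, in which the tool goes at most 50 mm and 8.59 degrees, less where a joint would pass 70% of its speed; a pose out of reach is approached as far as the arm can. A call is refused whole if a number of a shift passes 5 or a number of a turn 0.15, either way. A call with a gripper value outside its range is refused whole. OPENING is the closure, from 0 (fully open) to 1 (shut), set as the call begins (- or left out, the last holds). The fingers move at their own pace and stop on an object; FORCE is the grip in N (left out, the last holds). Time passes only in rows, so rows that do not move let the fingers close. It gives the time, the measured TCP pose, the force and the opening at its end, in the units of the state.
- arm.get_state(): the state, without advancing time (a new reading comes with each control period).
- arm.grab_frame(name): name is "scene" or "top" or "wrist"; returns a dict with "image" (480x640x3 uint8, red, green, blue), "depth" (480x640 float32, m along the optical axis (not along the pixel's ray), 0 where there is no reading), "vfov" (degrees; the focal length in pixels is half the picture's height over the tangent of half this angle, whatever the lens; pixels are square), "cx", "cy" (the principal point, pixels), "rvec" (rotation vector, rad) and "tvec" (3), from world to camera coordinates, as OpenCV has them. Camera axes: x right, y down, z forward; pixel columns grow to the right and rows downward; lengths in m; the calibration is good to about 2 mm. A picture is of the moment at which its call begins.
- arm.job_done(): hands the job in, once; it reports no verdict.
The state is a dict: "t": time; "q": joint angles; "qd": joint speeds; "joint_efforts": joint torques, N m; "eef_pos": TCP position; "ee_rot": TCP orientation; "force": force on the tool from outside, world axes, zero at the start; "moment": the same for the moment, N m; "width": finger opening in m.
Only numpy, scipy, OpenCV 4.12 (cv2) and the standard library are available. Lean on these libraries where they do the work, as an engineer would, in place of code of your own. Each camera call takes 0.05 s, during which the arm holds its last target.

## Working session

There is one attempt and no reset: what is moved stays moved. The work goes in short steps, Python scripts to look and compute and a shell command to move; the robot and the scene stay as the last step left them, time stands still between calls to the robot, and variables do not carry over. Pictures are saved under pics/ and viewed, and the job is handed in when it is done.

```bash
mkdir -p pics
cat > h.py <<'E'
import numpy as np, cv2
from station import arm
def grab(n):
    return arm.grab_frame(n)
def save(f,name,crop=None,scale=1):
    im=f["image"][:,:,::-1]
    if crop: im=im[crop[1]:crop[3],crop[0]:crop[2]]
    if scale!=1: im=cv2.resize(im,None,fx=scale,fy=scale,interpolation=cv2.INTER_CUBIC)
    cv2.imwrite("pics/"+name,im)
def K(f):
    fl=240/np.tan(np.radians(f["vfov"])/2); return fl
def ray(f,u,v):
    R,_=cv2.Rodrigues(np.array(f["rvec"],float)); t=np.array(f["tvec"],float).ravel()
    d=R.T@np.array([(u-f["cx"])/K(f),(v-f["cy"])/K(f),1]); c=-R.T@t
    return c,d
def atz(f,u,v,z):
    c,d=ray(f,u,v); return c+d*(z-c[2])/d[2]
def dep(f,u,v):
    c,d=ray(f,u,v); return c+d*f["depth"][int(round(v)),int(round(u))]
def proj(f,p):
    R,_=cv2.Rodrigues(np.array(f["rvec"],float)); q=R@np.array(p,float)+np.array(f["tvec"],float).ravel()
    return np.array([f["cx"]+K(f)*q[0]/q[2],f["cy"]+K(f)*q[1]/q[2]])
E
python3 - <<'E'
from h import *
np.set_printoptions(precision=4,suppress=True)
s=arm.get_state(); print(s)
for n in("scene","top","wrist"):
    f=grab(n); save(f,n+"0.png"); print(n,f["vfov"],f["cx"],f["cy"],ray(f,f["cx"],f["cy"]), [k for k in f])
    np.save("pics/"+n+"0.npy",f,allow_pickle=True)
E
```

```text
{'t': 0.0, 'q': array([-1.0119,  0.3594,  0.011 , -0.0004, -1.2241, -0.2881]), 'qd': array([-0.0004,  0.0005,  0.0012,  0.001 ,  0.0012,  0.0006]), 'joint_efforts': array([ -0.0012, -58.2718,  29.3046,   6.997 ,   0.0068,  -0.0001]), 'eef_pos': array([ 0.1805, -0.6502,  0.4037]), 'ee_rot': array([ 3.1399, -0.0001, -2.8709]), 'force': array([-0.1564,  1.1986,  0.0163]), 'moment': array([-0.0525, -0.0415, -0.0006]), 'width': 0.0876198904068675}
scene 51.49407086703513 321.7526641563838 238.85488323186416 (array([ 0.8378, -0.6085,  1.2762]), array([-0.2905,  0.4212, -0.8592])) ['image', 'depth', 'vfov', 'cx', 'cy', 'rvec', 'tvec']
top 44.471447626267995 318.4692806648247 234.47434812488868 (array([ 0.2462, -0.0271,  1.6114]), array([ 0.1198, -0.0184, -0.9926])) ['image', 'depth', 'vfov', 'cx', 'cy', 'rvec', 'tvec']
wrist 71.92820775937294 326.39776750328707 237.49699023872648 (array([ 0.1165, -0.668 ,  0.3847]), array([ 0.2381,  0.0676, -0.9689])) ['image', 'depth', 'vfov', 'cx', 'cy', 'rvec', 'tvec']
```

View pics/scene0.png

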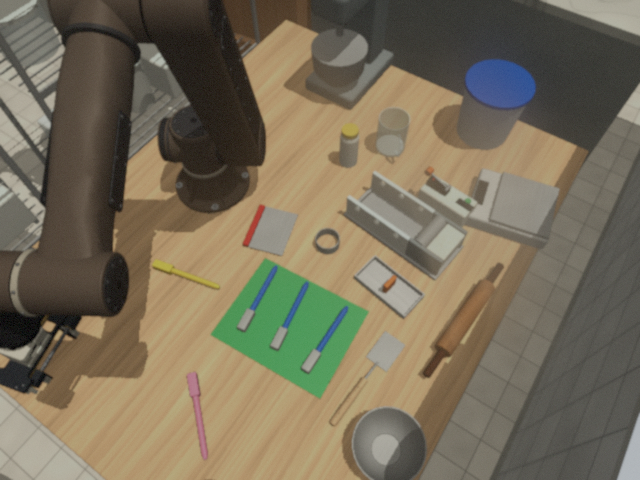

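View pics/top0.png

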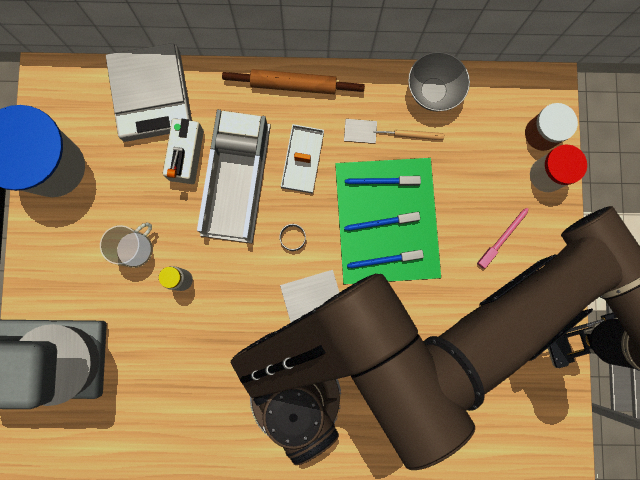

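View pics/wrist0.png

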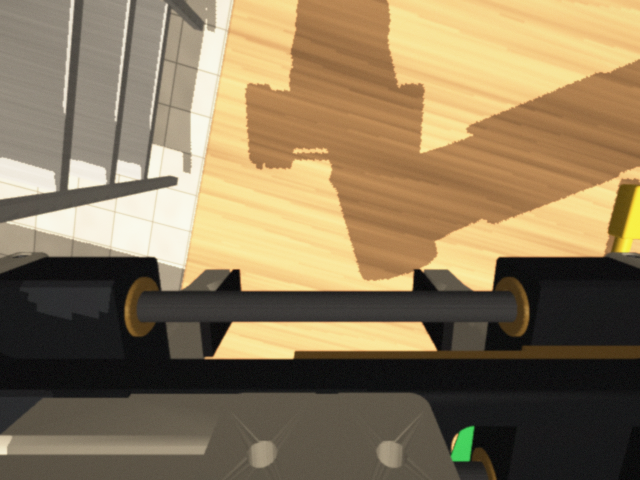

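Run:
```python
from h import *
f=np.load("pics/top0.npy",allow_pickle=True).item()
save(f,"t_a.png",(150,90,350,260),4)
save(f,"t_b.png",(330,150,450,290),4)
f=np.load("pics/scene0.npy",allow_pickle=True).item()
save(f,"s_a.png",(330,150,530,330),4)
```

```text
(no output)
```

View pics/t_a.png

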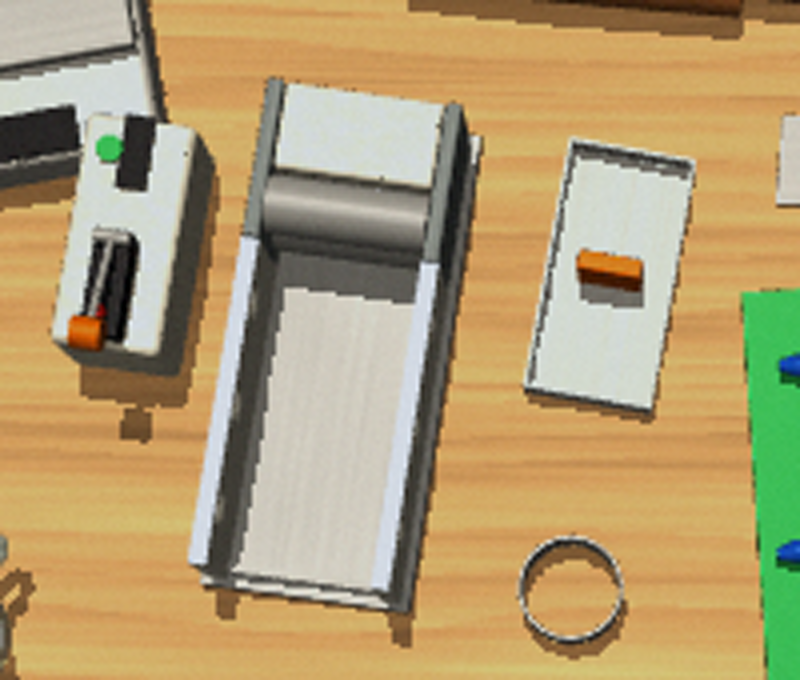

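View pics/t_b.png

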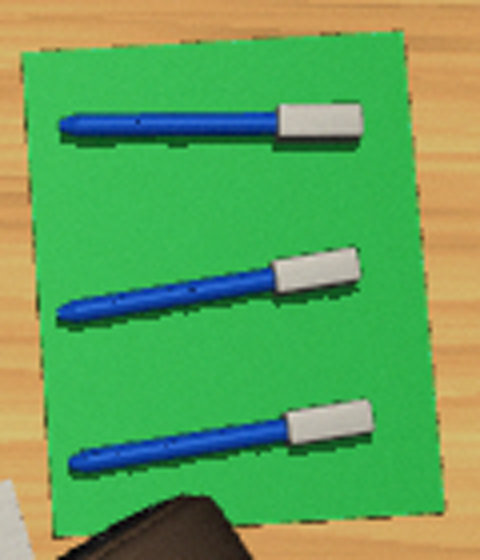

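View pics/s_a.png

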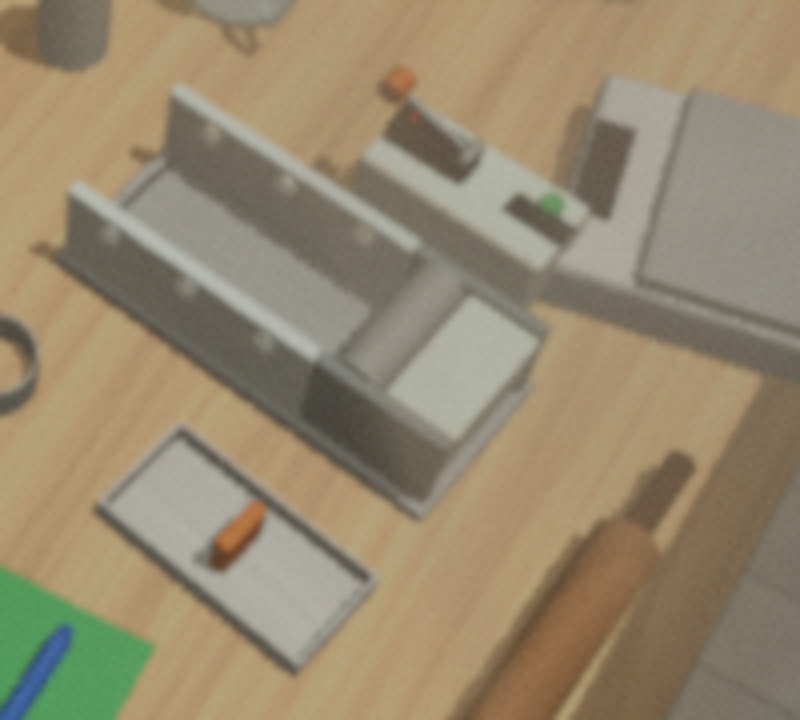

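```bash
cat > fit.py <<'E'
from h import *
from scipy.optimize import least_squares
def up(x,y,o,s=4): return (x+.5)/s-.5+o[0],(y+.5)/s-.5+o[1]
def fit2(model,obs):  # model Nx2, obs Nx2
    m=np.array(model);o=np.array(obs)
    r=lambda p: ((m@np.array([[np.cos(p[2]),np.sin(p[2])],[-np.sin(p[2]),np.cos(p[2])]])+p[:2])-o).ravel()
    th=np.arctan2(*((o[-1]-o[0])[::-1]))-np.arctan2(*((m[-1]-m[0])[::-1]))
    s=least_squares(r,[*o.mean(0),th]); return s.x, s.fun.reshape(-1,2)*1000
E
python3 - <<'E'
from fit import *
np.set_printoptions(precision=4,suppress=True)
f=np.load("pics/top0.npy",allow_pickle=True).item(); O=(150,90)
px={(-.130,.066):(190,562),(-.130,.054):(208,566),(.09,.066):(243,237),(.09,.054):(258,240),(.09,-.054):(421,263),(.09,-.066):(438,264),(-.130,-.054):(372,587),(-.130,-.066):(390,590)}
print("sheeter top",*fit2(list(px),[atz(f,*up(*v,O),.093)[:2] for v in px.values()]))
print("roller", atz(f,*up(86,330,O),.134), "tab",atz(f,*up(609,265,O),.045))
tr={(.09,.045):(571,140),(.09,-.045):(694,160),(-.09,-.045):(652,411),(-.09,.045):(525,388)}
print("tray",*fit2(list(tr),[atz(f,*up(*v,O),.022)[:2] for v in tr.values()]))
g=np.load("pics/scene0.npy",allow_pickle=True).item(); P=(330,150)
px={(-.130,.066):(173,86),(.09,.054):(411,250),(-.130,-.066):(70,185),(.09,-.066):(315,358)}
print("sheeter scene",*fit2(list(px),[atz(g,*up(*v,P),.093)[:2] for v in px.values()]))
tr={(.09,.045):(376,577),(.09,-.045):(296,671),(-.09,-.045):(97,508),(-.09,.045):(182,428)}
print("tray s",*fit2([(a[0],a[1]) for a in tr],[atz(g,*up(*v,P),.022)[:2] for v in tr.values()]))
print("roller s",atz(g,*up(400,80,P),.130))
O=(330,150)
for n,a in {"b0":[(277,103),(277,138),(361,104),(361,138),(62,125)],"b1":[(273,268),(278,292),(355,249),(360,281),(60,314)],"b2":[(287,416),(291,443),(369,401),(374,432),(71,464)]}.items():
    m=[(0,-.012),(0,.012),(-.06,-.012),(-.06,.012)]
    q=[atz(f,*up(*v,O),.027)[:2] for v in a[:4]]
    print(n,*[np.round(x,4) for x in fit2(m,q)], "tip",atz(f,*up(*a[4],O),.015))
print("depth table",dep(f,300,270),"mat",dep(f,380,160)[2],"tray",dep(f,310,140)[2])
E
```

```text
sheeter top [ 0.5562  0.1796 -0.1201] [[-1.2226  0.6712]
 [-0.2173  0.4936]
 [ 0.3369  1.1726]
 [ 0.7541 -0.7997]
 [ 1.4757 -0.1905]
 [ 0.5172 -0.8782]
 [-0.9978 -0.1356]
 [-0.6461 -0.3334]]
roller [0.5794 0.3239 0.134 ] tab [ 0.6508 -0.0082  0.045 ]
tray [ 0.6504 -0.0092 -0.1552] [[ 0.865   1.4265]
 [-0.2912 -1.5814]
 [ 0.0792 -0.6058]
 [-0.653   0.7607]]
sheeter scene [ 0.5546  0.1788 -0.1148] [[ 0.3383  5.5843]
 [-0.0498  1.0635]
 [ 0.3232 -5.3832]
 [-0.6117 -1.2647]]
tray s [ 0.6525 -0.0152 -0.1564] [[ 3.4975 -1.3618]
 [ 1.329   0.5612]
 [-1.1574  0.0239]
 [-3.6691  0.7767]]
roller s [0.5799 0.3236 0.13  ]
b0 [ 0.5928 -0.2755 -4.7041] [[-0.2303  1.0902]
 [ 0.3546  0.7926]
 [-0.0124 -0.7425]
 [-0.1119 -1.1402]] tip [ 0.5897 -0.1288  0.015 ]
b1 [ 0.4815 -0.2737 -4.5187] [[ 3.3593  1.8932]
 [-3.6633  0.636 ]
 [ 0.8744 -0.5822]
 [-0.5704 -1.947 ]] tip [ 0.4576 -0.1284  0.015 ]
b2 [ 0.3791 -0.2823 -4.5453] [[ 2.5007  2.1272]
 [-2.8317  0.7721]
 [ 1.4537 -1.0648]
 [-1.1227 -1.8345]] tip [ 0.3546 -0.1366  0.015 ]
depth table [ 0.3422 -0.0075 -0.0068] mat -0.00604579362076807 tray 0.004929311156104621
```

```bash
python3 -m handwheel '[[3.35,4.57,0,0.08],[3.35,4.57,0,0.08],[3.35,4.57,0,0.08],[3.35,4.57,0,0.08],[3.35,4.57,0,0.08],[3.35,4.57,0,0.08],[3.35,4.57,0,0.08],[3.35,4.57,0,0.08],[3.35,4.57,0,0.08],[3.35,4.57,0,0.08],[3.35,4.57,0,0.08],[3.35,4.57,0,0.08],[3.35,4.57,0,0.08],[3.35,4.57,0,0.1],[0,0,0,0],[0,0,0,0]]' 0 20
python3 - <<'E'
from h import *
np.set_printoptions(precision=4,suppress=True)
s=arm.get_state(); print(s['t'],s['q'],s['eef_pos'],s['ee_rot'])
f=grab("wrist"); save(f,"w1.png"); np.save("pics/w1.npy",f,allow_pickle=True)
f=grab("top"); save(f,"t1.png"); np.save("pics/t1.npy",f,allow_pickle=True)
E
```

```text
t: 1.75
eef_pos: [0.5949, -0.0846, 0.4038]
ee_rot: [3.14, -0.0, -1.729]
force: [-0.9, -0.2, -0.0]
width: 0.0874
1.75 [ 0.1836  0.2388 -0.1589 -0.0002 -1.1746 -0.3418] [ 0.5949 -0.0846  0.4038] [ 3.1401 -0.0004 -1.729 ]
```

View pics/w1.png

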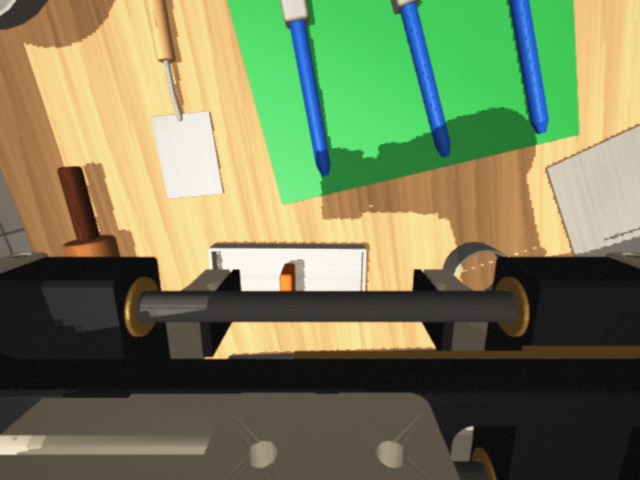

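View pics/t1.png

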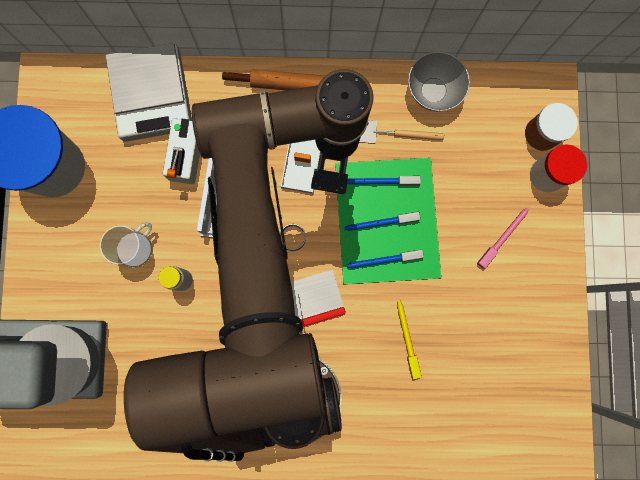

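```bash
python3 -m handwheel '[[-0.2,2.9,1.05,0],[-0.2,2.9,1.05,0],[-0.2,2.9,1.05,0],[-0.2,2.9,1.05,0],[-0.2,2.9,1.05,0],[-0.2,2.9,1.05,0],[-0.2,2.9,1.05,0],[-0.2,2.9,1.05,0],[-0.2,2.9,1.05,0],[-0.2,2.9,1.05,0],[-0.2,2.9,1.05,0],[-0.2,2.9,1.05,0],[-0.2,2.9,1.05,0],[-0.2,2.9,1.05,0.03],[0,0,0,0],[0,0,0,0],[0,0,0,0]]'
python3 - <<'E'
from h import *
np.set_printoptions(precision=4,suppress=True)
s=arm.get_state(); print(s['t'],s['q'],s['eef_pos'],s['ee_rot'],s['qd'])
f=grab("wrist"); save(f,"w2.png"); np.save("pics/w2.npy",f,allow_pickle=True)
save(f,"w2c.png",(150,0,550,280),2)
E
```

```text
t: 3.55
eef_pos: [0.5665, 0.3187, 0.5515]
ee_rot: [3.141, -0.0, -1.703]
force: [0.3, -0.4, 0.7]
width: 0.0876
3.55 [ 0.8119  0.2663  0.2066 -0.     -1.5114 -0.9437] [0.5665 0.3187 0.5515] [ 3.1413 -0.0003 -1.7026] [-0.003  -0.0029  0.0001  0.0015  0.001  -0.0001]
```

View pics/w2.png

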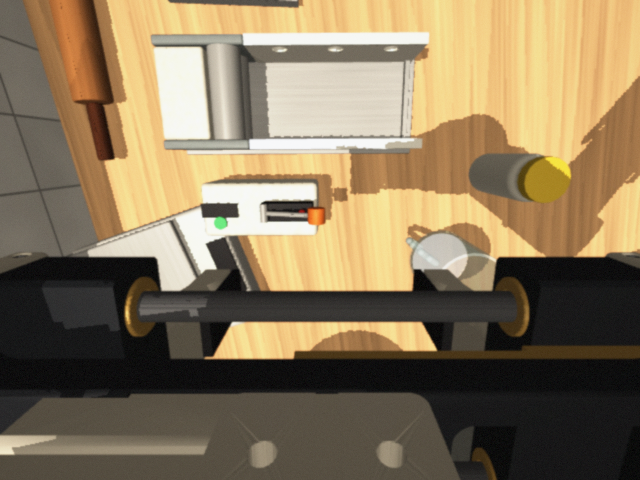

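Run:
```python
from h import *
f=np.load("pics/w2.npy",allow_pickle=True).item()
save(f,"w2a.png",(230,20,430,160),4)
save(f,"w2b.png",(190,170,340,245),5)
```

```text
(no output)
```

View pics/w2a.png

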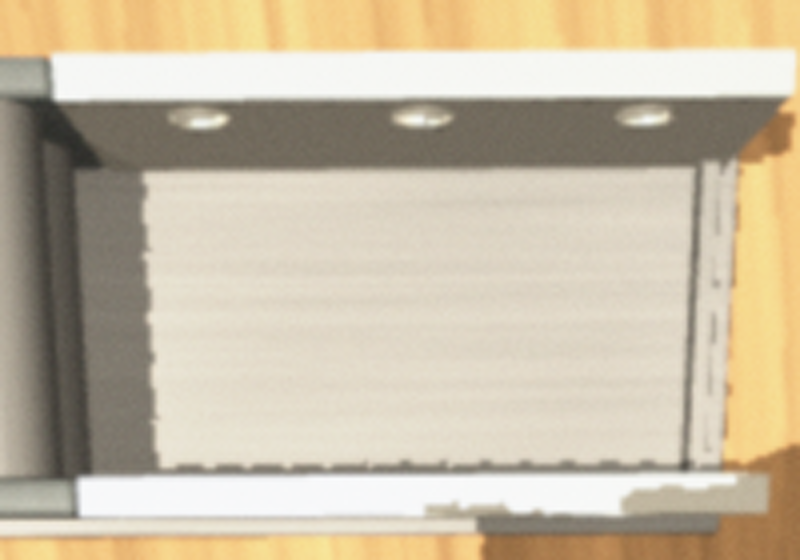

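View pics/w2b.png

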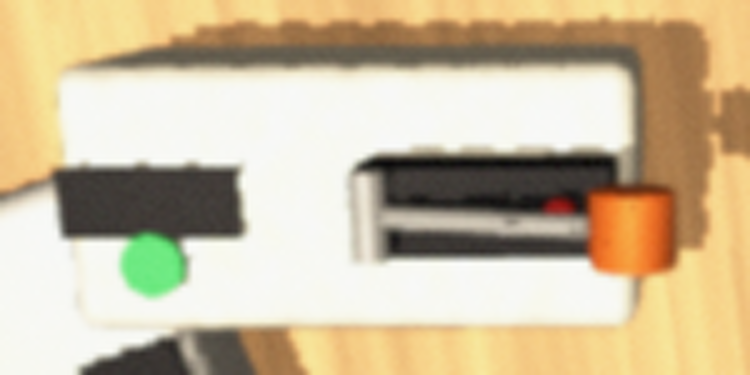

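Run:
```python
from fit import *
np.set_printoptions(precision=4,suppress=True)
f=np.load("pics/w2.npy",allow_pickle=True).item(); O=(230,20)
px={(.09,-.066):(51,53),(.09,-.054):(51,99),(-.13,-.066):(797,50),(-.13,-.054):(793,98),(.09,.054):(77,475),(.09,.066):(77,518),(-.13,.054):(768,475),(-.13,.066):(768,514)}
p,r=fit2(list(px),[atz(f,*up(*v,O),.093)[:2] for v in px.values()])
print("sheeter wrist",p,r)
print("roller",atz(f,*up(633,217,(190,170),5),.134))
print("roller expected r offset from top")
print("cam",ray(f,320,240))
# pod corners top z=.078
for a in[(62,65),(630,65),(635,325),(88,322)]: 
    q=atz(f,*up(*a,(190,170),5),.078)[:2]-p[:2]; c,s=np.cos(p[2]),np.sin(p[2]); print(np.array([[c,s],[-s,c]])@q)
# holes -y inner face, z=.075
for a in [(198,118),(421,116),(644,116)]:
    print(f["depth"][30,250])
    q=atz(f,*up(*a,O),.075)[:2]-p[:2]; print(np.array([[c,s],[-s,c]])@q)
f=np.load("pics/w1.npy",allow_pickle=True).item()
print("w1 tab", atz(f,287,264,.045), atz(f,288,290,.045))
for a in[(210,244),(366,244)]: print("tray corner",atz(f,*a,.022))
for a in[(326,171),(446,152),(541,129)]: print("tip",atz(f,*a,.016))
```

```text
sheeter wrist [ 0.557   0.1805 -0.1287] [[-0.2146  0.3383]
 [-1.0452  0.2163]
 [ 0.5781  0.3384]
 [ 0.2266 -0.3772]
 [ 0.1782  0.5269]
 [-0.7821 -0.5848]
 [ 0.1248 -0.1797]
 [ 0.9343 -0.2782]]
roller [0.5792 0.3215 0.134 ]
roller expected r offset from top
cam (array([0.5577, 0.2529, 0.5324]), array([ 0.0524,  0.25  , -0.967 ]))
[0.1605 0.1103]
[0.006  0.1108]
[0.0054 0.1836]
[0.1601 0.1822]
0.47271493
[ 0.0497 -0.0538]
0.47271493
[-0.0198 -0.0541]
0.47271493
[-0.0892 -0.0539]
w1 tab [ 0.6442 -0.0419  0.045 ] [ 0.6488 -0.012   0.045 ]
tray corner [ 0.7302 -0.0719  0.022 ]
tray corner [ 0.555  -0.0439  0.022 ]
tip [ 0.5872 -0.1313  0.016 ]
tip [ 0.456  -0.1307  0.016 ]
tip [ 0.3546 -0.1385  0.016 ]
```

```bash
python3 -m handwheel '[[0.6,-2.36,-1.8,0],[0.6,-2.36,-1.8,0],[0.6,-2.36,-1.8,0],[0.6,-2.36,-1.8,0],[0.6,-2.36,-1.8,0],[0.6,-2.36,-1.8,0],[0.6,-2.36,-1.8,0],[0.6,-2.36,-1.8,0],[0.6,-2.36,-1.8,0],[0.6,-2.36,-1.8,0],[0.6,-2.36,-1.8,0],[0.6,-2.36,-1.8,0],[0.6,-2.36,-1.8,0],[0.6,-2.36,-1.8,-0.025],[0,0,0,0],[0,0,0,0],[0,0,0,0]]'
python3 - <<'E'
from h import *
np.set_printoptions(precision=4,suppress=True)
s=arm.get_state(); print(s['t'],s['q'],s['eef_pos'],s['ee_rot'])
f=grab("wrist"); save(f,"w3.png"); np.save("pics/w3.npy",f,allow_pickle=True)
E
```

```text
t: 5.3
eef_pos: [0.6504, -0.0104, 0.3005]
ee_rot: [-3.141, 0.0, -1.726]
force: [-0.6, 0.3, -0.5]
width: 0.0879
5.3 [ 0.2834  0.3975 -0.18    0.0002 -0.9922 -0.4388] [ 0.6504 -0.0104  0.3005] [-3.1405  0.0003 -1.726 ]
```

View pics/w3.png

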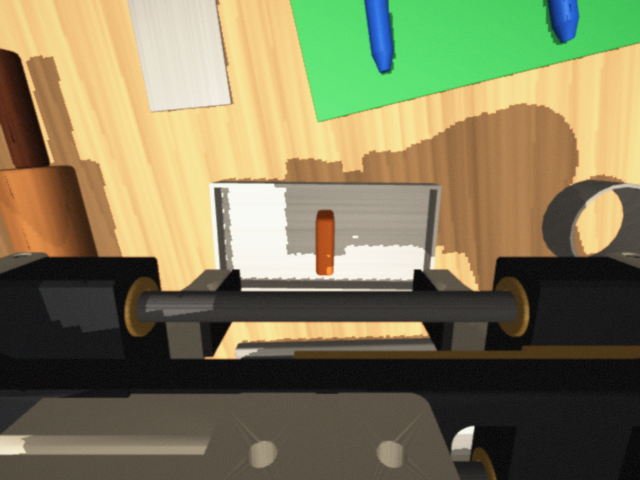

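Run:
```python
from h import *
np.set_printoptions(precision=4,suppress=True)
f=np.load("pics/w3.npy",allow_pickle=True).item(); save(f,"w3c.png",(270,180,390,300),5)
for v in(211,218,274): print(atz(f,325.5,v,.045))
print(atz(f,211,184,.022),atz(f,440,184,.022))
```

```text
[ 0.6473 -0.0358  0.045 ]
[ 0.6481 -0.0307  0.045 ]
[0.6548 0.012  0.045 ]
[ 0.7326 -0.0667  0.022 ] [ 0.5568 -0.0391  0.022 ]
```

View pics/w3c.png

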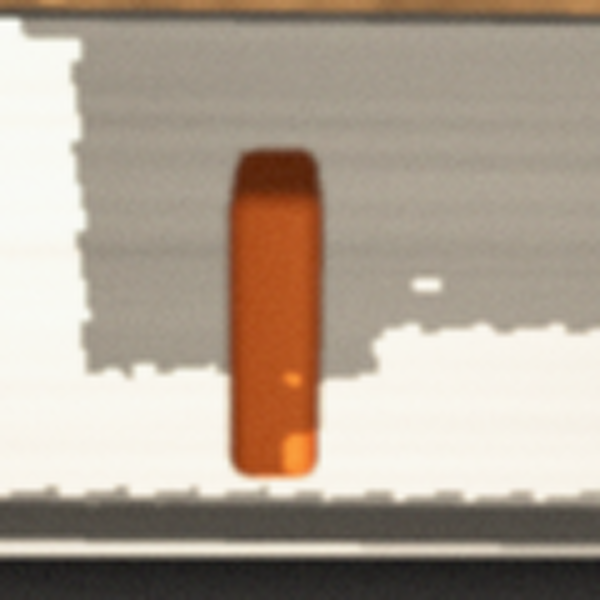

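```bash
python3 -m handwheel '[[0.1,0.2,-1.5,0],[0,0,-1.5,0],[0,0,-1.5,0],[0,0,-1.5,0],[0,0,-1.5,0],[0,0,-1.5,0],[0,0,-1,0],[0,0,-0.45,0],[0,0,0,0]]' 0 25
python3 -m handwheel '[[0,0,0,0],[0,0,0,0],[0,0,0,0],[0,0,0,0],[0,0,0,0],[0,0,0,0],[0,0,0,0],[0,0,0,0],[0,0,0,0],[0,0,0,0],[0,0,0,0],[0,0,0,0]]' 1 25
```

```text
t: 6.25
eef_pos: [0.6513, -0.0083, 0.1944]
ee_rot: [3.141, -0.0, -1.726]
force: [0.3, -0.2, 0.1]
width: 0.0876
t: 7.45
eef_pos: [0.6515, -0.0082, 0.1952]
ee_rot: [-3.141, 0.0, -1.726]
force: [0.2, -0.6, -0.2]
width: 0.0142
```

```bash
python3 -m handwheel '[[0,0,0.7,0],[0,0,1.4,0],[0,0,1.8,0],[0,0,1.8,0],[0,0,1.8,0],[0,0,1.8,0],[0,0,1.8,0],[0,0,1.6,0],[0,0,0.8,0],[-0.4,0.7,0,0],[-0.8,1.3,0,0],[-1.2,2,0,0.01],[-1.8,3,0,0.01],[-1.8,3,0,0.01],[-1.8,3,0,0],[-1.65,2.8,0,0],[-1.2,2,0,0],[-0.8,1.3,0,0],[0,0,0,0]]'
python3 - <<'E'
from h import *
np.set_printoptions(precision=4,suppress=True)
s=arm.get_state(); print(s['t'],s['q'],s['eef_pos'],s['ee_rot'],s['width'])
f=grab("wrist"); save(f,"w4.png"); np.save("pics/w4.npy",f,allow_pickle=True)
f=grab("scene"); save(f,"s4.png",(300,100,560,340),3); np.save("pics/s4.npy",f,allow_pickle=True)
E
```

```text
t: 9.35
eef_pos: [0.5355, 0.1844, 0.3296]
ee_rot: [3.141, -0.0, -1.693]
force: [1.3, 0.2, -2.9]
width: 0.0138
9.35 [ 0.6771  0.243  -0.3346 -0.0004 -0.9942 -0.7994] [0.5355 0.1844 0.3296] [ 3.1407 -0.0004 -1.6934] 0.013798789523553706
```

View pics/w4.png

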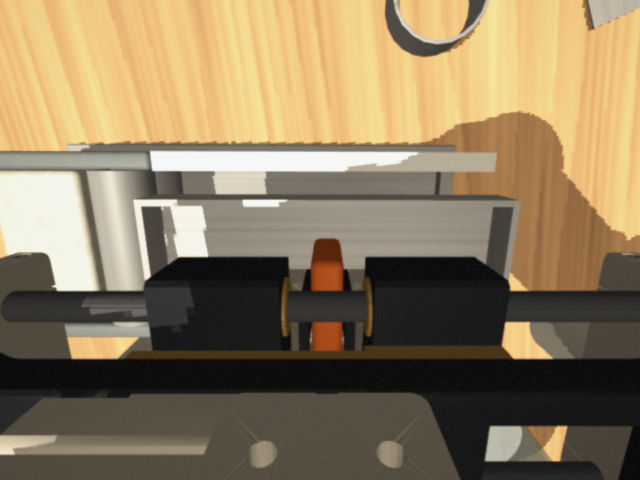

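View pics/s4.png

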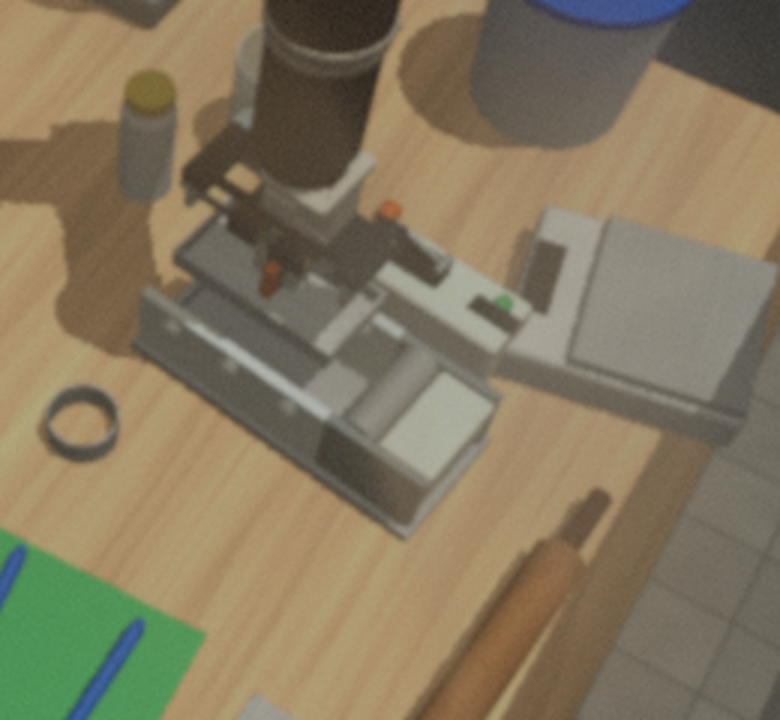

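Run:
```python
from h import *
np.set_printoptions(precision=4,suppress=True)
f=np.load("pics/w4.npy",allow_pickle=True).item()
p=np.array([.5568,.1802]);y=-.127;c,s=np.cos(y),np.sin(y);R=np.array([[c,s],[-s,c]])
for a,z in[((136,199),.1565),((518,197),.1565),((151,153),.093),((496,153),.093),((151,170),.093),((495,171),.093)]: print(R@(atz(f,*a,z)[:2]-p))
print(R@(np.array([.5355,.1844])-p))
```

```text
[ 0.0671 -0.0437]
[-0.1111 -0.0454]
[ 0.09   -0.0645]
[-0.1298 -0.0654]
[ 0.0914 -0.0538]
[-0.1307 -0.0541]
[-0.0217  0.0015]
```

```bash
python3 -m handwheel '[[0.2,-0.1,-1,0],[0,0,-1.3,0],[0,0,-1.3,0],[0,0,-1.3,0],[0,0,-1.3,0],[0,0,-1.3,0],[0,0,-1.3,0],[0,0,-1.3,0],[0,0,-1,0],[0,0,-0.6,0],[0,0,-0.4,0],[0,0,0,0],[0,0,0,0]]'
```

```text
t: 10.75
eef_pos: [0.5391, 0.1819, 0.2095]
ee_rot: [-3.141, 0.0, -1.696]
force: [-0.5, 0.1, -2.5]
width: 0.014
```

```bash
python3 -m handwheel '[[0,0,-0.15,0],[0,0,-0.1,0],[0,0,0,0]]'
```

```text
t: 11.05
eef_pos: [0.539, 0.1819, 0.2071]
ee_rot: [-3.141, 0.0, -1.696]
force: [0.2, -0.3, 0.9]
width: 0.014
```

```bash
python3 -m handwheel '[[0,0,0,0],[0,0,0,0],[0,0,0,0],[0,0,0,0],[0,0,0,0],[0,0,0,0],[0,0,0,0]]' 0.5
```

```text
t: 11.75
eef_pos: [0.5389, 0.1818, 0.2066]
ee_rot: [3.142, -0.0, -1.696]
force: [0.0, -0.6, 0.1]
width: 0.0439
```

```bash
python3 -m handwheel '[[0,0,1,0],[0,0,2,0],[0,0,3,0],[0,0,3,0],[0,0,2.5,0],[0,0,1,0]]' 0.5
python3 - <<'E'
from h import *
f=grab("wrist"); save(f,"w5.png"); np.save("pics/w5.npy",f,allow_pickle=True)
E
python3 -m handwheel '[[0.2,-2,0,0],[0.45,-4,0,0],[0.45,-4,0,0.01],[0.45,-4,0,0.01],[0.45,-4,0,0.01],[0.45,-4,0,0.01],[0.45,-4,0,0.02],[0.45,-4,0,0.02],[0.45,-4,0,0.02],[0.45,-4,0,0.02],[0.45,-4,0,0.01],[0.4,-3.5,-1,0],[0.3,-2.5,-1,0],[0,0,-1,0],[0,0,0,0],[0,0,0,0]]' 0
python3 - <<'E'
from h import *
np.set_printoptions(precision=4,suppress=True)
s=arm.get_state(); print(s['t'],s['q'],s['eef_pos'],s['ee_rot'],s['width'])
f=grab("wrist"); save(f,"w6.png"); np.save("pics/w6.npy",f,allow_pickle=True)
f=grab("top"); save(f,"t6.png"); np.save("pics/t6.npy",f,allow_pickle=True)
E
```

```text
t: 12.35
eef_pos: [0.5394, 0.182, 0.3353]
ee_rot: [-3.138, 0.003, -1.695]
force: [0.4, 0.7, -0.2]
width: 0.0437
t: 14.0
eef_pos: [0.5927, -0.2976, 0.301]
ee_rot: [3.14, 0.0, -1.565]
force: [-0.1, 0.1, 0.3]
width: 0.0878
14.0 [-0.172   0.4167 -0.1476 -0.0001 -1.008   0.1774] [ 0.5927 -0.2976  0.301 ] [ 3.14    0.0004 -1.5654] 0.08777315796983068
```

View pics/w5.png

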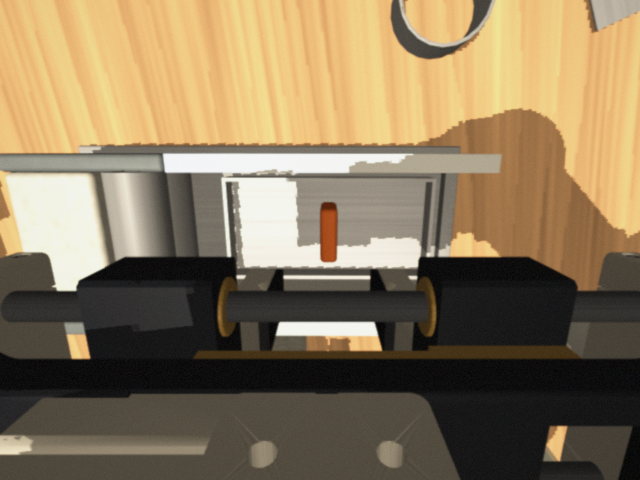

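View pics/w6.png

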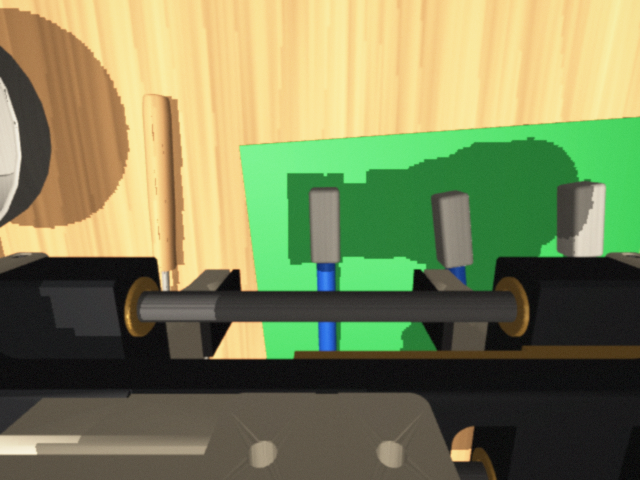

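View pics/t6.png

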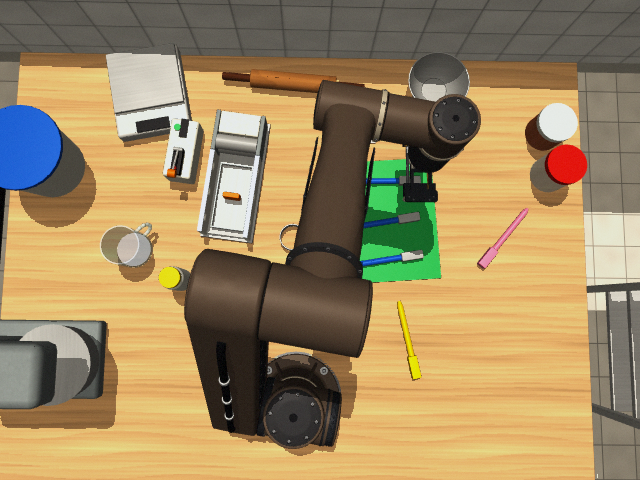

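Run:
```python
from h import *
f=np.load("pics/w6.npy",allow_pickle=True).item(); save(f,"w6c.png",(290,170,370,360),4)
save(f,"w6d.png",(420,170,640,300),3)
```

```text
(no output)
```

View pics/w6c.png

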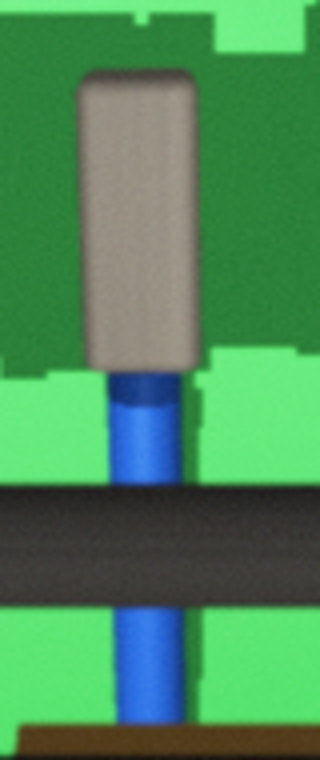

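View pics/w6d.png

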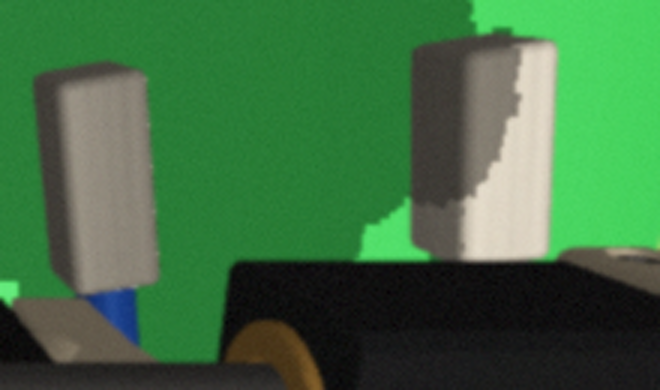

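```bash
cat >> fit.py <<'E'
def bar(f,pts,O,s,side=None):
    # pts: shoulder L,R ; end L,R of top face
    q=[atz(f,*up(*a,O,s),.027)[:2] for a in pts]
    sh=(q[0]+q[1])/2; en=(q[2]+q[3])/2; d=sh-en
    L=np.linalg.norm(d); print("len",round(L*1e3,1),"w",round(np.linalg.norm(q[0]-q[1])*1e3,1),"yaw",round(np.arctan2(d[1],d[0]),4),"shoulder",sh.round(4),"gripc",((sh+en)/2).round(4),"yaw needed",round(np.arctan2(d[1],d[0])-np.pi,4))
E
python3 - <<'E'
from fit import *
f=np.load("pics/w6.npy",allow_pickle=True).item()
bar(f,[(87,371),(200,371),(78,85),(196,85)],(290,170),4)
a=atz(f,*up(147,480,(290,170),4),.0155);b=atz(f,*up(151,715,(290,170),4),.0155);d=b-a;print(a,b,np.arctan2(d[1],d[0]))
bar(f,[(82,291),(158,281),(62,83),(145,75)],(420,170),3)
E
```

```text
len 57.8 w 22.9 yaw 1.597 shoulder [ 0.5928 -0.2779] gripc [ 0.5936 -0.3068] yaw needed -1.5446
[ 0.59195813 -0.24913993  0.0155    ] [ 0.59074711 -0.19167405  0.0155    ] 1.5918670492409213
len 57.0 w 20.5 yaw 1.7499 shoulder [ 0.4837 -0.2761] gripc [ 0.4888 -0.3042] yaw needed -1.3917
```

```bash
python3 -m handwheel '[[0.05,-0.4,-1.5,0.017],[0,0,-1.5,0],[0,0,-1.5,0],[0,0,-1.5,0],[0,0,-1.5,0],[0,0,-1.5,0],[0,0,-1.3,0],[0,0,-0.9,0],[0,0,-0.5,0],[0,0,0,0],[0,0,0,0]]' 0 55
```

```text
t: 15.2
eef_pos: [0.5936, -0.3023, 0.1851]
ee_rot: [-3.141, -0.0, -1.549]
force: [0.5, -0.5, 0.3]
width: 0.0878
```

```bash
python3 -m handwheel '[[0,0,0,0],[0,0,0,0],[0,0,0,0],[0,0,0,0],[0,0,0,0],[0,0,0,0],[0,0,0,0],[0,0,0,0],[0,0,0,0],[0,0,0,0]]' 1 55
python3 - <<'E'
from h import *
np.set_printoptions(precision=4,suppress=True)
for i in range(4):
    f=grab("wrist"); s=arm.get_state(); print(s['t'],s['eef_pos'],s['ee_rot'],s['width'])
save(f,"w7.png")
E
```

```text
t: 16.2
eef_pos: [0.5934, -0.3022, 0.1847]
ee_rot: [-3.142, -0.0, -1.549]
force: [0.5, -0.4, 0.7]
width: 0.0239
16.25 [ 0.5934 -0.3022  0.1847] [-3.1415 -0.     -1.5488] 0.02336856940187156
16.3 [ 0.5934 -0.3022  0.1847] [-3.1415 -0.     -1.5488] 0.023318619570762547
16.35 [ 0.5934 -0.3022  0.1847] [-3.1415 -0.     -1.5488] 0.023826933658229583
16.4 [ 0.5934 -0.3022  0.1846] [-3.1416 -0.     -1.5488] 0.02345959544928196
```

View pics/w7.png

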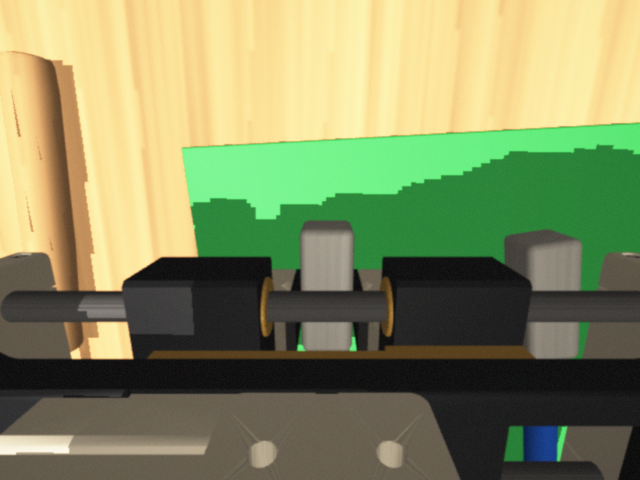

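```bash
python3 -m handwheel '[[0,0,0.5,0],[0,0,1,0],[0,0,1.5,0],[0,0,1.5,0],[0,0,1,0],[0,0,0.5,0],[-0.1,1,0,-0.02],[-0.2,2,0,-0.02],[-0.2,2.5,0,-0.02],[-0.3,2.5,0,-0.02],[-0.3,2.5,0,-0.02],[-0.3,2.5,0,-0.02],[-0.3,2.5,0,-0.02],[-0.2,2.5,0,-0.009],[-0.16,2,0,0],[0,1.3,0,0],[0,0,0,0],[0,0,0,0]]' 1 55
python3 - <<'E'
from h import *
np.set_printoptions(precision=4,suppress=True)
s=arm.get_state(); print(s['t'],s['eef_pos'],s['ee_rot'],s['width'],s['force'],s['moment'])
f=grab("scene"); save(f,"s8.png",(330,150,490,310),5); np.save("pics/s8.npy",f,allow_pickle=True)
f=grab("top"); save(f,"t8.png",(180,90,400,260),3.6); np.save("pics/t8.npy",f,allow_pickle=True)
f=grab("wrist"); save(f,"w8.png")
E
```

```text
t: 18.2
eef_pos: [0.5729, -0.0892, 0.2448]
ee_rot: [-3.142, -0.0, -1.697]
force: [-0.3, -0.6, -1.9]
width: 0.0237
18.2 [ 0.5729 -0.0892  0.2448] [-3.1416 -0.0001 -1.6972] 0.02366369250403963 [-0.2577 -0.5529 -1.9232] [-0.0224  0.0797 -0.0023]
```

View pics/s8.png

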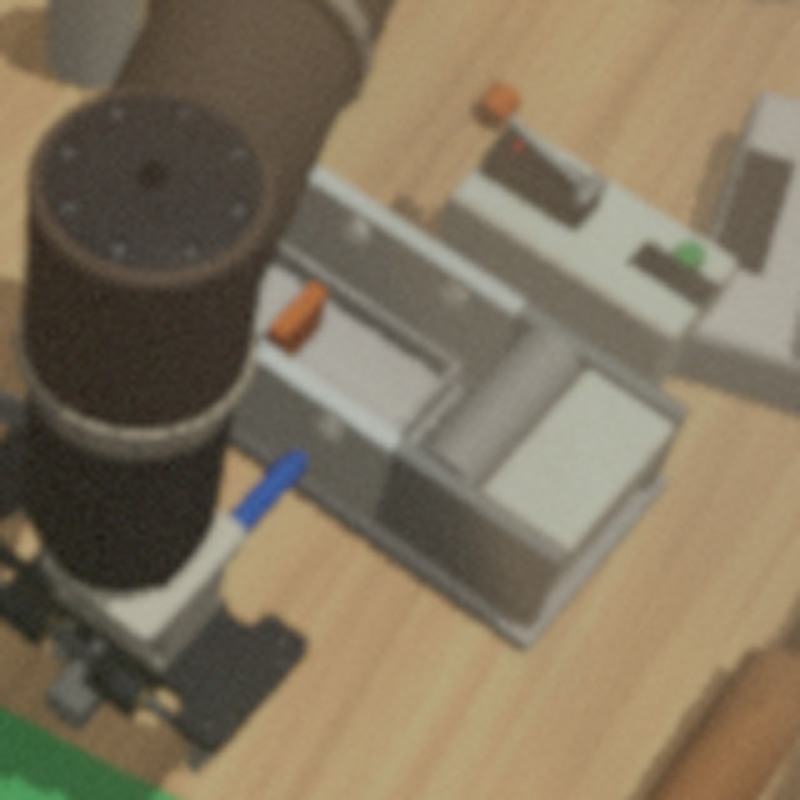

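View pics/t8.png

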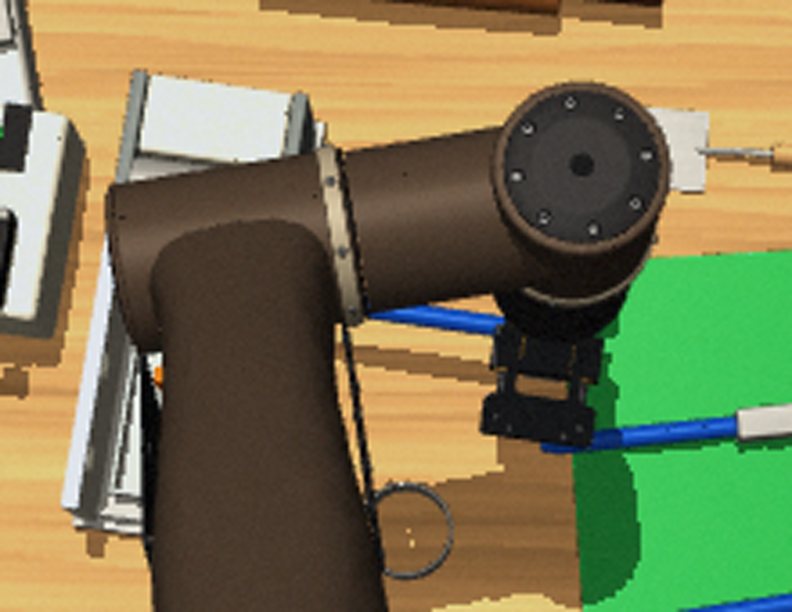

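View pics/w8.png

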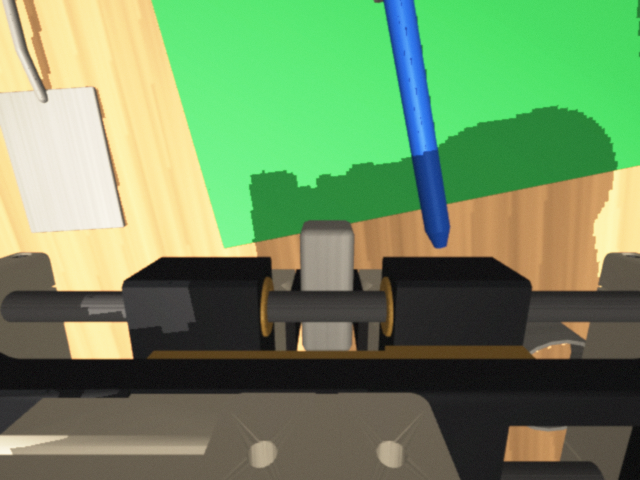

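```bash
cat >> fit.py <<'E'
P0=np.array([.5568,.1802]);YW=-.127
def sw(x,y,z=0):
    c,s=np.cos(YW),np.sin(YW); return np.array([P0[0]+c*x-s*y,P0[1]+s*x+c*y,z])
def ws(p):
    c,s=np.cos(YW),np.sin(YW); d=np.array(p[:2])-P0; return np.array([c*d[0]+s*d[1],-s*d[0]+c*d[1]])
def crop(f,p,O,s): q=proj(f,p); return ((q-np.array(O)+.5)*s-.5).round(1)
E
python3 - <<'E'
from fit import *
f=np.load("pics/s8.npy",allow_pickle=True).item()
O=(330,150)
for n,p in dict(tip=sw(.05,-.091,.075),mid=sw(.05,-.15,.075),hole=sw(.05,-.066,.075),corner=sw(.09,-.066,.093),c2=sw(.09,.054,.093),rollercorner=sw(.205,-.066,.095)).items(): print(n,crop(f,p,O,5))
E
```

```text
tip [305.2 454.2]
mid [240.2 523.6]
hole [332.2 425.5]
corner [394.2 449.4]
c2 [519.2 313.3]
rollercorner [568.6 568.9]
```

```bash
python3 -m handwheel '[[0.06,0.5,0,0],[0.06,0.5,0,0],[0.06,0.5,0,0],[0.06,0.5,0,0],[0.06,0.5,0,0],[0.06,0.5,0,0],[0.06,0.5,0,0],[0.06,0.5,0,0],[0,0,0,0]]' 1 55
python3 - <<'E'
from fit import *
np.set_printoptions(precision=4,suppress=True)
s=arm.get_state(); print(s['eef_pos'],ws(s['eef_pos']),s['ee_rot'],s['width'],s['force'],s['moment'])
f=grab("scene"); save(f,"s9.png",(330,150,490,310),5)
E
```

```text
t: 19.25
eef_pos: [0.5778, -0.0486, 0.2447]
ee_rot: [-3.141, 0.0, -1.697]
force: [1.4, -0.6, -2.9]
width: 0.0237
[ 0.5778 -0.0486  0.2447] [ 0.0498 -0.2243] [-3.1413  0.0001 -1.6971] 0.023666469898709436 [ 1.3772 -0.5501 -2.853 ] [-0.0268  0.1287  0.0244]
```

View pics/s9.png

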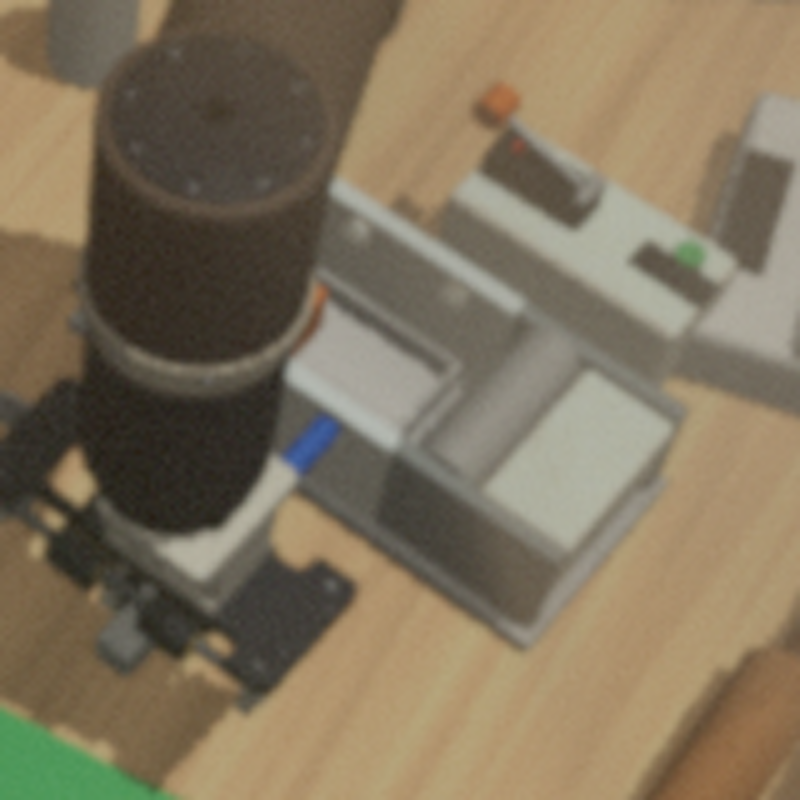

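```bash
python3 -m handwheel '[[0.127,1,0,0],[0.127,1,0,0],[0.127,1,0,0],[0.127,1,0,0],[0.127,1,0,0],[0.127,1,0,0],[0.127,1,0,0],[0.127,1,0,0],[0.127,1,0,0],[0,0,0,0]]' 1 55
python3 - <<'E'
from fit import *
np.set_printoptions(precision=4,suppress=True)
s=arm.get_state(); print(s['eef_pos'],ws(s['eef_pos']),s['ee_rot'],s['width'],s['force'],s['moment'])
f=grab("scene"); save(f,"s10.png",(330,150,490,310),5)
E
```

```text
t: 20.3
eef_pos: [0.5893, 0.0421, 0.2447]
ee_rot: [-3.141, 0.0, -1.697]
force: [0.4, -1.0, -1.7]
width: 0.0235
[0.5893 0.0421 0.2447] [ 0.0497 -0.1329] [-3.1413  0.0002 -1.6966] 0.02350824920790396 [ 0.394  -1.0219 -1.7178] [-0.0367  0.175   0.0165]
```

View pics/s10.png

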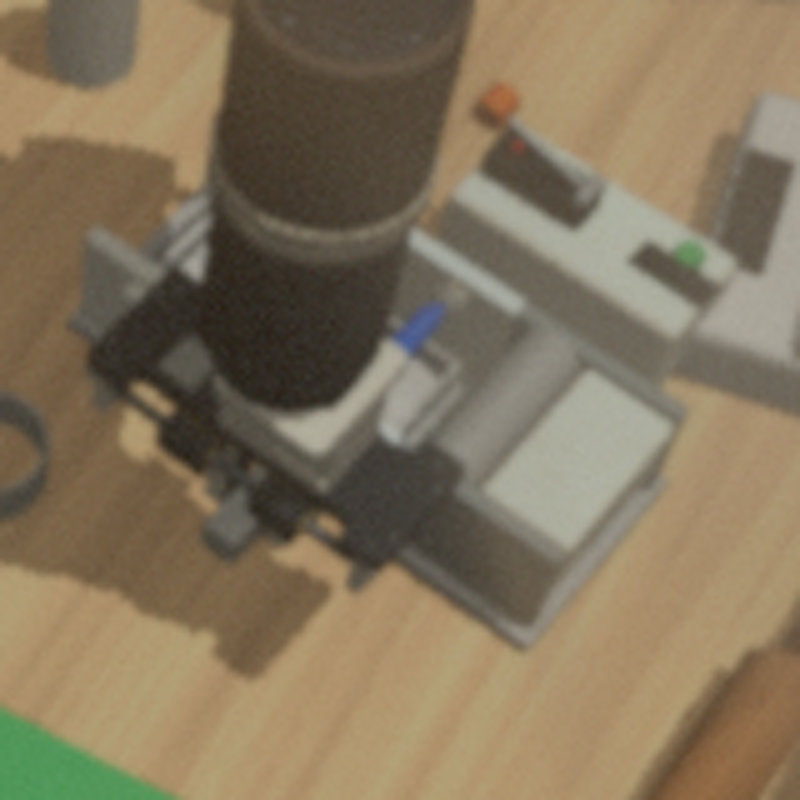

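```bash
python3 -m handwheel '[[0.064,0.5,0,0],[0.064,0.5,0,0],[0.064,0.5,0,0],[0.064,0.5,0,0],[0.064,0.5,0,0],[0.064,0.5,0,0],[0.064,0.5,0,0],[0.051,0.4,0,0],[0,0,0,0]]' 1 55; python3 -m handwheel '[[0.025,0.2,0,0],[0,0,0,0]]'
```

```text
t: 21.25
eef_pos: [0.5941, 0.0803, 0.2447]
ee_rot: [-3.141, 0.0, -1.697]
force: [0.2, -0.6, -2.6]
width: 0.0237
t: 21.45
eef_pos: [0.5942, 0.0818, 0.2447]
ee_rot: [3.142, 0.0, -1.698]
force: [0.1, 0.1, -2.5]
width: 0.0237
```

```bash
for i in 1; do python3 -m handwheel '[[0.02,0.15,0,0],[0,0,0,0]]'; done; python3 -m handwheel '[[0.02,0.15,0,0],[0,0,0,0]]'
```

```text
t: 21.65
eef_pos: [0.5945, 0.0833, 0.2447]
ee_rot: [-3.142, 0.0, -1.698]
force: [-0.8, 0.1, -2.3]
width: 0.0234
t: 21.85
eef_pos: [0.5946, 0.084, 0.2447]
ee_rot: [3.141, -0.002, -1.698]
force: [1.9, -5.2, -1.6]
width: 0.0236
```

```bash
python3 -m handwheel '[[0.013,0.1,0,0],[0,0,0,0],[0,0,0,0]]'; python3 -m handwheel '[[0.005,0.05,0,0],[0,0,0,0],[0,0,0,0]]'
```

```text
t: 22.15
eef_pos: [0.5946, 0.0842, 0.2447]
ee_rot: [3.141, -0.003, -1.698]
force: [1.9, -8.4, -2.2]
width: 0.0235
t: 22.45
eef_pos: [0.5947, 0.0844, 0.2447]
ee_rot: [3.141, -0.003, -1.698]
force: [2.0, -9.9, -0.9]
width: 0.0236
```

```bash
python3 -m handwheel '[[0,0,0,0],[0,0,0,0],[0,0,0,0],[0,0,0,0],[0,0,0,0],[0,0,0,0],[0,0,0.5,0],[0,0,1,0],[0,0,2,0],[0,0,3,0],[0,0,2,0],[0,0,1,0]]' 0.5 55
python3 - <<'E'
from fit import *
f=grab("wrist"); save(f,"w11.png")
E
python3 -m handwheel '[[-0.4,-1.5,0,0],[-0.9,-3,0,0.03],[-1.2,-4,0,0.05],[-1.2,-4,0,0.05],[-1.2,-4,0,0.05],[-1.2,-4,0,0.05],[-1.2,-4,0,0.05],[-1.2,-4,-1,0.03],[-1.2,-4,-1,0],[-0.7,-3,-1,0],[-0.4,-2,-1,0],[0,-1,-1,0],[0,0,0,0],[0,0,0,0]]' 0
python3 - <<'E'
from fit import *
np.set_printoptions(precision=4,suppress=True)
s=arm.get_state(); print(s['t'],s['q'],s['eef_pos'],s['ee_rot'],s['width'])
f=grab("wrist"); save(f,"w12.png"); np.save("pics/w12.npy",f,allow_pickle=True)
f=grab("top"); save(f,"t12.png")
E
```

```text
t: 23.65
eef_pos: [0.5953, 0.0864, 0.3428]
ee_rot: [-3.138, 0.002, -1.698]
force: [-0.8, 0.1, -0.2]
width: 0.0438
t: 25.1
eef_pos: [0.4866, -0.2985, 0.289]
ee_rot: [3.14, 0.001, -1.388]
force: [1.1, 0.1, 0.0]
width: 0.0877
25.1 [-0.2077  0.292  -0.3728 -0.0001 -0.9075  0.3904] [ 0.4866 -0.2985  0.289 ] [ 3.1402  0.0006 -1.3882] 0.087722128944265
```

View pics/w11.png

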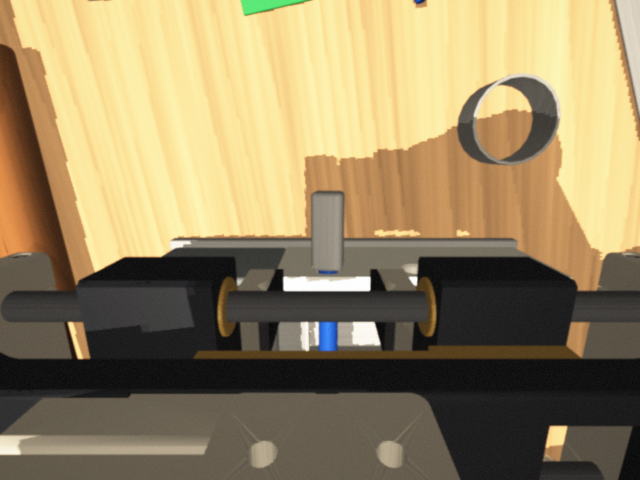

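View pics/w12.png

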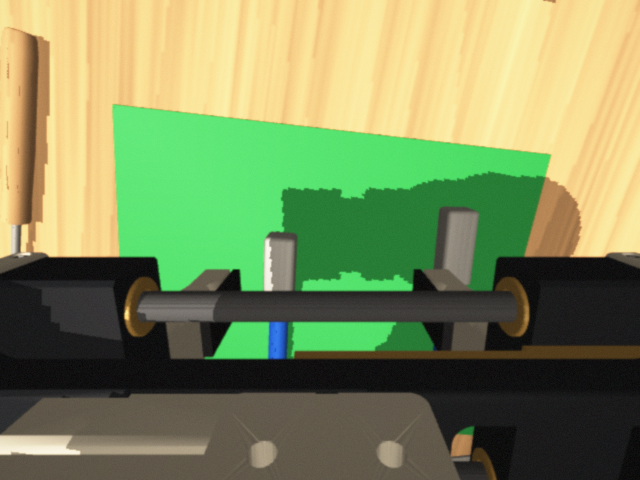

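View pics/t12.png

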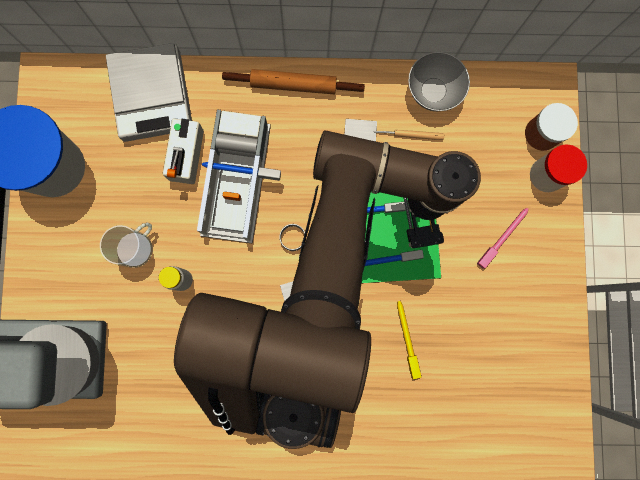

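Run:
```python
from fit import *
f=np.load("pics/w12.npy",allow_pickle=True).item(); save(f,"w12c.png",(240,220,320,360),5)
print(atz(f,267,238,.027),atz(f,296,238,.027))
print(atz(f,269,325,.0155),atz(f,286,325,.0155),atz(f,270,357,.0155),atz(f,287,357,.0155))
print(atz(f,441,209,.027),atz(f,477,211,.027))
```

```text
[ 0.53109019 -0.29409358  0.027     ] [ 0.50947404 -0.29807503  0.027     ]
[ 0.5204294  -0.21526057  0.0155    ] [ 0.50619749 -0.21787569  0.0155    ] [ 0.51525725 -0.18469661  0.0155    ] [ 0.50063587 -0.18738071  0.0155    ]
[ 0.40722485 -0.33950197  0.027     ] [ 0.38050196 -0.34290108  0.027     ]
```

View pics/w12c.png

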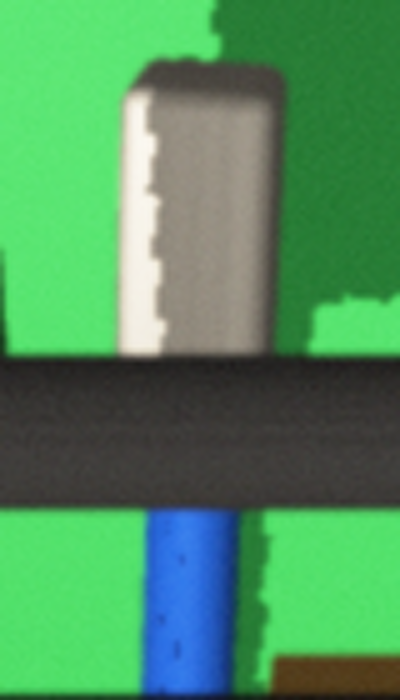

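```bash
python3 -m handwheel '[[1,1.4,0.4,-0.03],[1,1.4,0.4,-0.03],[1,1.3,0.3,0],[0,0,0,0],[0,0,0,0],[0,0,0,0]]' 0
python3 - <<'E'
from fit import *
np.set_printoptions(precision=4,suppress=True)
s=arm.get_state(); print(s['t'],s['eef_pos'],s['ee_rot'],s['width'])
f=grab("wrist"); save(f,"w13.png",(280,170,380,370),4); np.save("pics/w13.npy",f,allow_pickle=True)
E
```

```text
t: 25.8
eef_pos: [0.5166, -0.2576, 0.3006]
ee_rot: [3.141, 0.0, -1.447]
force: [-0.7, -1.1, -0.7]
width: 0.0876
25.8 [ 0.5166 -0.2576  0.3006] [ 3.1414  0.0001 -1.447 ] 0.0875980231907627
```

View pics/w13.png

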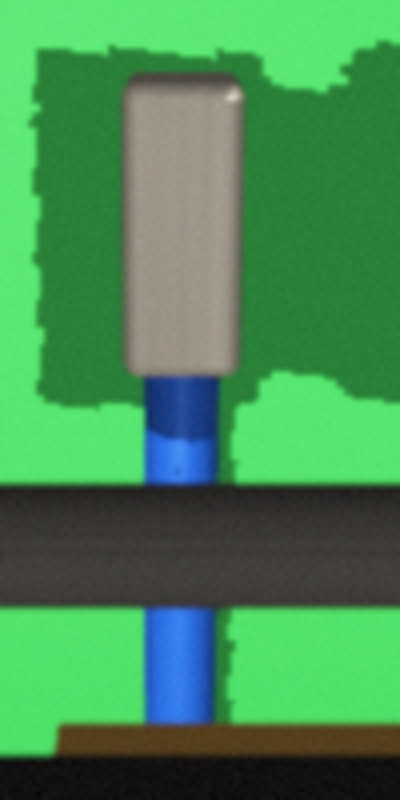

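Run:
```python
from fit import *
f=np.load("pics/w13.npy",allow_pickle=True).item();O=(280,170)
bar(f,[(126,376),(239,376),(124,87),(243,87)],O,4)
a=atz(f,*up(181.5,460,O,4),.0155);b=atz(f,*up(180,715,O,4),.0155);d=b-a;print(a,b,np.arctan2(d[1],d[0]))
```

```text
len 58.4 w 22.9 yaw 1.6903 shoulder [ 0.5149 -0.237 ] gripc [ 0.5183 -0.266 ] yaw needed -1.4512
[ 0.51229954 -0.21416581  0.0155    ] [ 0.50505173 -0.15258435  0.0155    ] 1.6879519844923885
```

```bash
python3 -m handwheel '[[0.12,-0.35,-1.5,-0.005],[0,0,-1.5,0],[0,0,-1.5,0],[0,0,-1.5,0],[0,0,-1.5,0],[0,0,-1.5,0],[0,0,-1.3,0],[0,0,-0.8,0],[0,0,-0.5,0],[0,0,0,0],[0,0,0,0]]' 0 55
python3 -m handwheel '[[0,0,0,0],[0,0,0,0],[0,0,0,0],[0,0,0,0],[0,0,0,0],[0,0,0,0],[0,0,0,0],[0,0,0,0],[0,0,0,0],[0,0,0,0]]' 1 55
python3 - <<'E'
from fit import *
np.set_printoptions(precision=4,suppress=True)
s=arm.get_state(); print(s['t'],s['eef_pos'],s['ee_rot'],s['width'])
print(ws([.5947,.0844]), sw(-.02,-.264),"preinsert h1", sw(-.09,-.264))
E
```

```text
t: 26.95
eef_pos: [0.5183, -0.2613, 0.185]
ee_rot: [-3.141, -0.0, -1.453]
force: [-0.4, -0.3, -0.3]
width: 0.0875
t: 27.95
eef_pos: [0.5181, -0.2612, 0.1846]
ee_rot: [3.142, -0.0, -1.453]
force: [-0.6, 0.3, -0.2]
width: 0.0237
27.95 [ 0.5181 -0.2612  0.1846] [ 3.1416 -0.     -1.4527] 0.0237319124800989
[ 0.0497 -0.0902] [ 0.5035 -0.0791  0.    ] preinsert h1 [ 0.4341 -0.0703  0.    ]
```

```bash
python3 -m handwheel '[[0,0,0.5,0],[0,0,1,0],[0,0,1.5,0],[0,0,1.5,0],[0,0,1,0],[0,0,0.5,0],[-0.1,0.6,0,-0.02],[-0.1,1.2,0,-0.04],[-0.2,2,0,-0.04],[-0.2,2.2,0,-0.04],[-0.2,2.2,0,-0.04],[-0.2,2.5,0,-0.04],[-0.2,2.5,0,-0.025],[-0.16,2,0,0],[-0.1,1.8,0,0],[0,1.2,0,0],[0,0,0,0],[0,0,0,0]]' 1 55
python3 - <<'E'
from fit import *
np.set_printoptions(precision=4,suppress=True)
s=arm.get_state(); print(s['t'],s['eef_pos'],ws(s['eef_pos']),s['ee_rot'],s['width'],s['force'],s['moment'])
f=grab("scene"); save(f,"s14.png",(330,150,490,310),5); np.save("pics/s14.npy",f,allow_pickle=True)
O=(330,150)
for n,p in dict(tip=sw(-.02,-.0897,.075),hole=sw(-.02,-.066,.075)).items(): print(n,crop(f,p,O,5))
E
```

```text
t: 29.75
eef_pos: [0.5035, -0.0792, 0.2446]
ee_rot: [3.141, -0.0, -1.697]
force: [0.3, 0.5, -3.4]
width: 0.0235
29.75 [ 0.5035 -0.0792  0.2446] [-0.02   -0.2641] [ 3.1414 -0.0001 -1.6971] 0.023539586096997592 [ 0.2521  0.5348 -3.4006] [ 0.0215  0.1216 -0.0223]
tip [208.6 383.2]
hole [234.4 356.8]
```

View pics/s14.png

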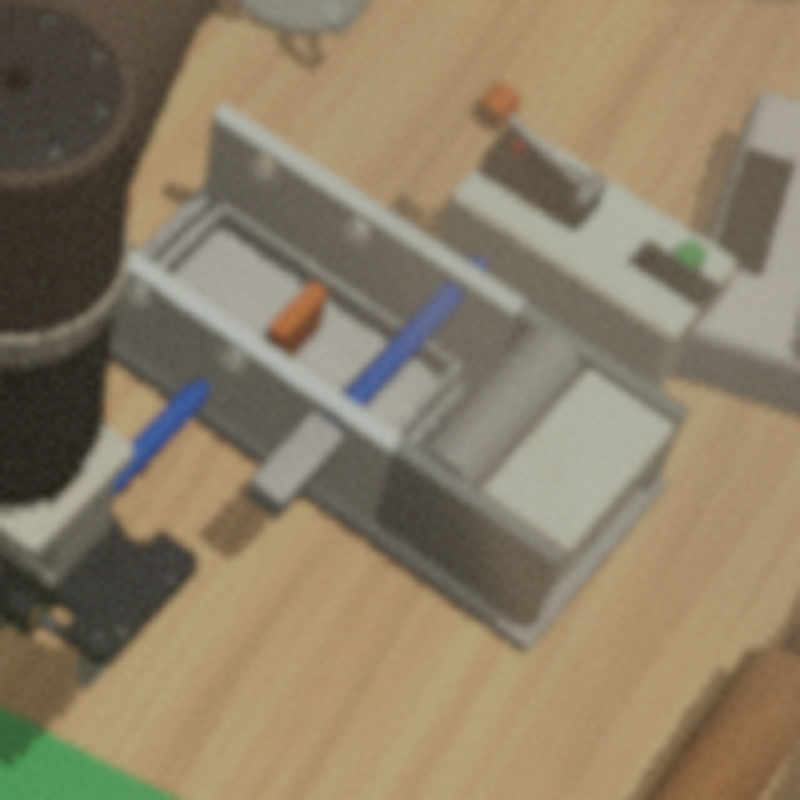

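```bash
python3 -m handwheel '[[0.063,0.5,0,0],[0.063,0.5,0,0],[0.063,0.5,0,0],[0.063,0.5,0,0],[0.063,0.5,0,0],[0.063,0.5,0,0],[0.063,0.5,0,0],[0.063,0.5,0,0],[0,0,0,0]]' 1 55
python3 - <<'E'
from fit import *
np.set_printoptions(precision=4,suppress=True)
s=arm.get_state(); print(s['eef_pos'],ws(s['eef_pos']),s['ee_rot'],s['width'],s['force'],s['moment'])
f=grab("scene"); save(f,"s15.png",(330,150,490,310),4)
E
```

```text
t: 30.7
eef_pos: [0.5086, -0.0386, 0.2447]
ee_rot: [-3.141, 0.0, -1.697]
force: [-0.9, -0.2, -2.7]
width: 0.0236
[ 0.5086 -0.0386  0.2447] [-0.0201 -0.2231] [-3.1414  0.0001 -1.6971] 0.023614088580354235 [-0.8702 -0.2348 -2.7161] [-0.0118  0.0865  0.0905]
```

View pics/s15.png

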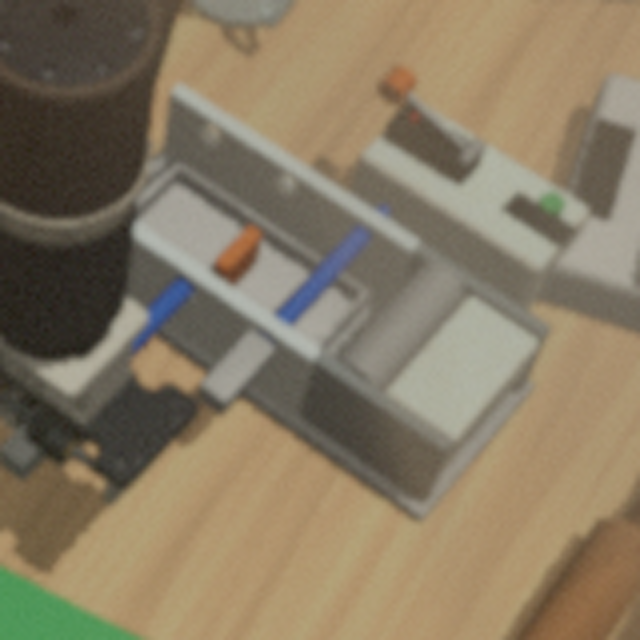

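```bash
python3 -m handwheel '[[0.127,1,0,0],[0.127,1,0,0],[0.127,1,0,0],[0.127,1,0,0],[0.127,1,0,0],[0.127,1,0,0],[0.127,1,0,0],[0.127,1,0,0],[0.127,1,0,0],[0,0,0,0]]' 1 55
python3 - <<'E'
from fit import *
np.set_printoptions(precision=4,suppress=True)
s=arm.get_state(); print(s['eef_pos'],ws(s['eef_pos']),s['ee_rot'],s['width'],s['force'],s['moment'])
f=grab("scene"); save(f,"s16.png",(330,150,490,310),4)
E
```

```text
t: 31.75
eef_pos: [0.5203, 0.0521, 0.2447]
ee_rot: [-3.141, 0.0, -1.697]
force: [-0.4, 0.5, -4.1]
width: 0.0234
[0.5203 0.0521 0.2447] [-0.02   -0.1317] [-3.1412  0.0002 -1.6966] 0.023370809621549565 [-0.3635  0.5149 -4.0841] [-0.009   0.1065 -0.0067]
```

View pics/s16.png

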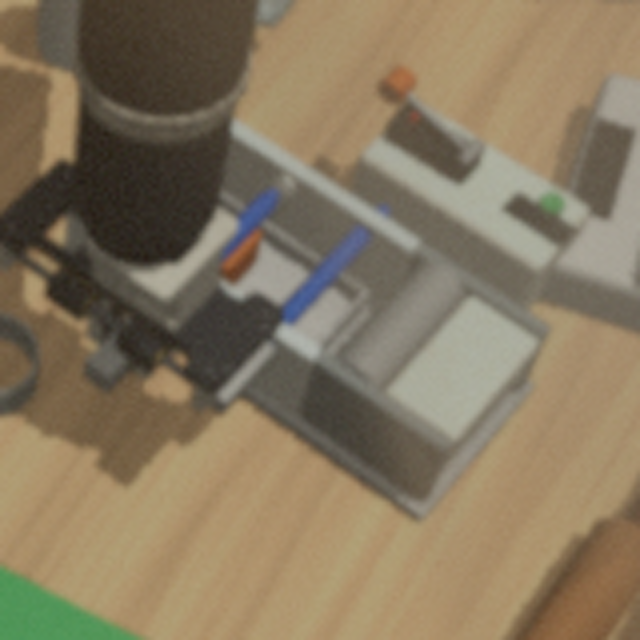

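```bash
python3 -m handwheel '[[0.064,0.5,0,0],[0.064,0.5,0,0],[0.064,0.5,0,0],[0.064,0.5,0,0],[0.064,0.5,0,0],[0.064,0.5,0,0],[0.064,0.5,0,0],[0.051,0.4,0,0],[0,0,0,0]]' 1 55; python3 -m handwheel '[[0.025,0.2,0,0],[0,0,0,0]]'; python3 -m handwheel '[[0.02,0.15,0,0],[0,0,0,0]]'
```

```text
t: 32.7
eef_pos: [0.5251, 0.0903, 0.2447]
ee_rot: [-3.141, 0.0, -1.697]
force: [-0.1, 0.4, -3.3]
width: 0.0233
t: 32.9
eef_pos: [0.5251, 0.0919, 0.2446]
ee_rot: [3.142, -0.0, -1.698]
force: [0.2, 0.5, -2.7]
width: 0.0236
t: 33.1
eef_pos: [0.5253, 0.0929, 0.2446]
ee_rot: [3.141, -0.001, -1.698]
force: [0.8, -2.2, -2.1]
width: 0.0233
```

```bash
python3 -m handwheel '[[0.02,0.15,0,0],[0,0,0,0]]'; python3 -m handwheel '[[0.013,0.1,0,0],[0,0,0,0],[0,0,0,0]]'
```

```text
t: 33.3
eef_pos: [0.5254, 0.0934, 0.2446]
ee_rot: [3.141, -0.003, -1.698]
force: [1.6, -10.7, -1.6]
width: 0.0236
t: 33.6
eef_pos: [0.5254, 0.0936, 0.2447]
ee_rot: [3.14, -0.004, -1.698]
force: [3.6, -15.4, -0.8]
width: 0.0236
```

```bash
python3 -m handwheel '[[0,0,0,0],[0,0,0,0],[0,0,0,0],[0,0,0,0],[0,0,0,0],[0,0,0,0],[0,0,0.5,0],[0,0,1,0],[0,0,2,0],[0,0,3,0],[0,0,2,0],[0,0,1,0]]' 0.5 55
python3 -m handwheel '[[-0.3,-1.5,0,0],[-0.8,-3,0,0.03],[-1.3,-4,0,0.05],[-1.5,-4,0,0.05],[-1.5,-4,0,0.05],[-1.5,-4,0,0.05],[-1.5,-4,0,0.05],[-1.5,-4,-1,0.02],[-1.6,-4,-1,0],[-1.2,-3,-1,0],[-1,-2.5,-1,0],[-0.4,-1.7,-0.5,0],[0,0,0,0],[0,0,0,0]]' 0
python3 - <<'E'
from fit import *
np.set_printoptions(precision=4,suppress=True)
s=arm.get_state(); print(s['t'],s['q'],s['eef_pos'],s['ee_rot'],s['width'])
f=grab("wrist"); save(f,"w17.png",(270,150,390,370),3.5); np.save("pics/w17.npy",f,allow_pickle=True)
f=grab("top"); save(f,"t17.png")
E
```

```text
t: 34.8
eef_pos: [0.5261, 0.0959, 0.3426]
ee_rot: [-3.138, 0.002, -1.697]
force: [0.1, -0.3, -0.8]
width: 0.0437
t: 36.2
eef_pos: [0.3838, -0.3015, 0.294]
ee_rot: [3.14, 0.001, -1.399]
force: [0.5, 0.6, 0.7]
width: 0.0877
36.2 [-0.262   0.1583 -0.5424 -0.0002 -0.8717  0.4335] [ 0.3838 -0.3015  0.294 ] [ 3.1401  0.0009 -1.3995] 0.08770706952289156
```

View pics/w17.png

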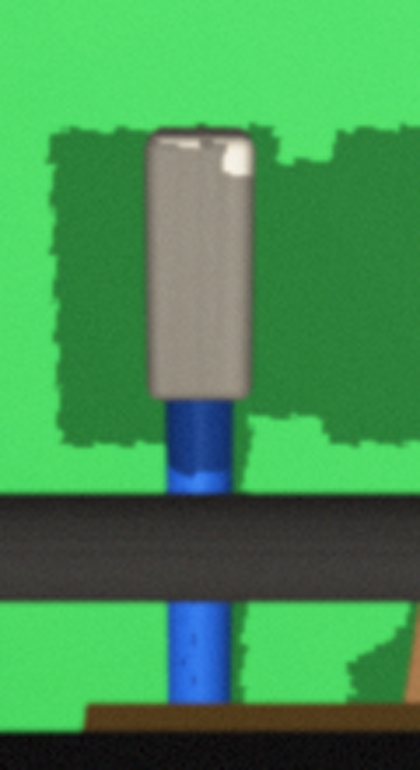

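View pics/t17.png

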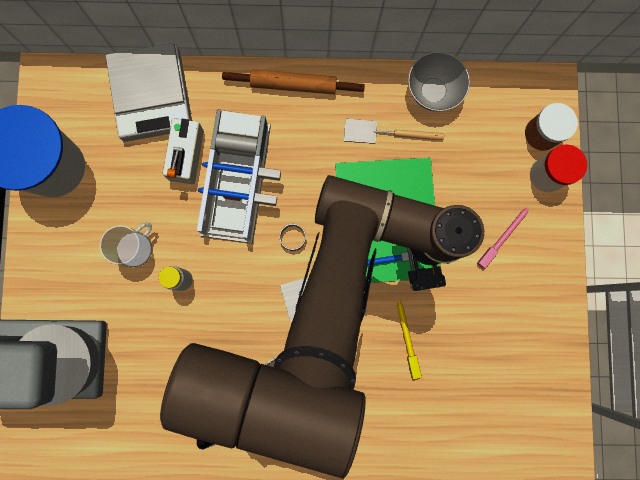

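Run:
```python
from fit import *
f=np.load("pics/w17.npy",allow_pickle=True).item();O=(270,150)
bar(f,[(150,399),(249,399),(148,141),(252,141)],O,3.5)
a=atz(f,*up(199.5,485,O,3.5),.0155);b=atz(f,*up(199.5,690,O,3.5),.0155);d=b-a;print(a,b,np.arctan2(d[1],d[0]))
```

```text
len 57.9 w 22.3 yaw 1.7404 shoulder [ 0.38   -0.2833] gripc [ 0.3849 -0.3119] yaw needed -1.4012
[ 0.37560255 -0.25792675  0.0155    ] [ 0.36610685 -0.20307704  0.0155    ] 1.74221942098176
```

```bash
python3 -m handwheel '[[0.03,-0.58,-1.5,-0.002],[0,0,-1.5,0],[0,0,-1.5,0],[0,0,-1.5,0],[0,0,-1.5,0],[0,0,-1.5,0],[0,0,-1.1,0],[0,0,-0.5,0],[0,0,-0.35,0],[0,0,0,0],[0,0,0,0]]' 0 55
python3 -m handwheel '[[0,0,0,0],[0,0,0,0],[0,0,0,0],[0,0,0,0],[0,0,0,0],[0,0,0,0],[0,0,0,0],[0,0,0,0],[0,0,0,0],[0,0,0,0]]' 1 55
```

```text
t: 37.4
eef_pos: [0.3852, -0.3071, 0.1856]
ee_rot: [-3.141, -0.0, -1.4]
force: [0.2, -0.1, -0.2]
width: 0.0876
t: 38.4
eef_pos: [0.3849, -0.307, 0.1851]
ee_rot: [3.141, 0.0, -1.4]
force: [-1.0, -0.3, 0.9]
width: 0.0235
```

```bash
python3 -m handwheel '[[0,0,0.5,0],[0,0,1,0],[0,0,1.5,0],[0,0,1.5,0],[0,0,1,0],[0,0,0.5,0],[0.2,1,0,-0.02],[0.4,1.8,0,-0.04],[0.5,2.2,0,-0.04],[0.6,2.5,0,-0.04],[0.6,2.5,0,-0.04],[0.6,2.5,0,-0.04],[0.5,2.5,0,-0.04],[0.5,2.5,0,-0.038],[0.4,2.4,0,0],[0.4,2,0,0],[0.22,1.2,0,0],[0,0.57,0,0],[0,0,0,0],[0,0,0,0]]' 1 55
python3 - <<'E'
from fit import *
np.set_printoptions(precision=4,suppress=True)
s=arm.get_state(); print(s['t'],s['eef_pos'],ws(s['eef_pos']),s['ee_rot'],s['width'],s['force'],s['moment'],s['q'])
f=grab("scene"); save(f,"s18.png",(300,150,460,310),5); np.save("pics/s18.npy",f,allow_pickle=True)
O=(300,150)
for n,p in dict(tip=sw(-.09,-.0897,.075),hole=sw(-.09,-.066,.075)).items(): print(n,crop(f,p,O,5))
E
```

```text
t: 40.4
eef_pos: [0.4339, -0.0707, 0.245]
ee_rot: [3.141, -0.0, -1.698]
force: [-0.3, -1.0, -3.1]
width: 0.0236
40.4 [ 0.4339 -0.0707  0.245 ] [-0.0901 -0.2645] [ 3.1411 -0.0002 -1.698 ] 0.02364238142082683 [-0.3495 -0.9764 -3.1117] [-0.0672  0.0861  0.0277] [ 0.2898  0.1503 -0.7007 -0.0001 -0.7203 -0.417 ]
tip [263.9 315.9]
hole [289.8 290.4]
```

View pics/s18.png

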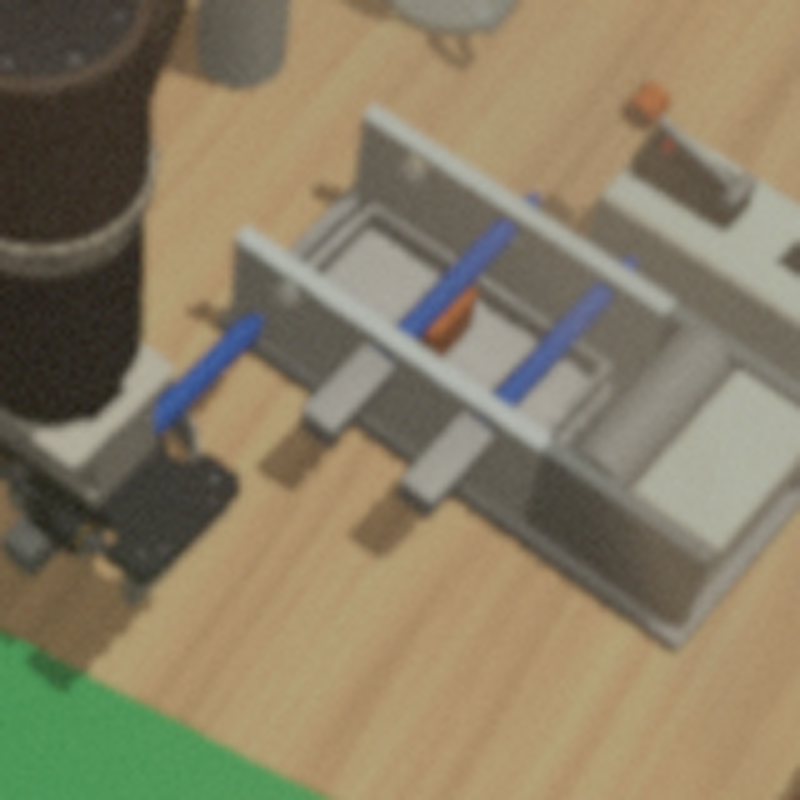

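Tip sits at (262,320), hole at (288,291): lined up as predicted. Both other bars are home. Inserting.

```bash
python3 -m handwheel '[[0.063,0.5,0,0],[0.063,0.5,0,0],[0.063,0.5,0,0],[0.063,0.5,0,0],[0.063,0.5,0,0],[0.063,0.5,0,0],[0.063,0.5,0,0],[0.063,0.5,0,0],[0,0,0,0]]' 1 55
python3 - <<'E'
from fit import *
np.set_printoptions(precision=4,suppress=True)
s=arm.get_state(); print(s['eef_pos'],ws(s['eef_pos']),s['ee_rot'],s['width'],s['force'],s['moment'])
f=grab("scene"); save(f,"s19.png",(300,150,460,310),4)
E
```

```text
t: 41.35
eef_pos: [0.4394, -0.0297, 0.2452]
ee_rot: [-3.141, 0.0, -1.697]
force: [0.1, -0.6, -3.3]
width: 0.0236
[ 0.4394 -0.0297  0.2452] [-0.0899 -0.2231] [-3.1413  0.0001 -1.697 ] 0.023568254345126136 [ 0.1287 -0.6097 -3.2528] [-0.0061  0.0818 -0.0512]
```

View pics/s19.png

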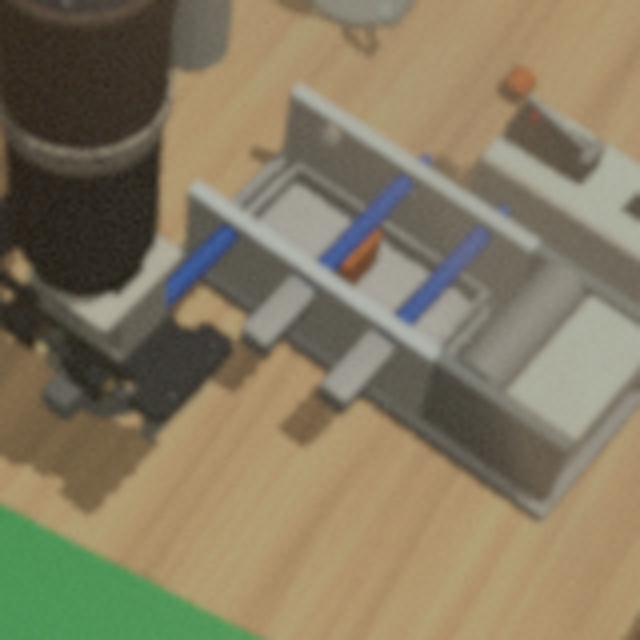

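```bash
python3 -m handwheel '[[0.127,1,0,0],[0.127,1,0,0],[0.127,1,0,0],[0.127,1,0,0],[0.127,1,0,0],[0.127,1,0,0],[0.127,1,0,0],[0.127,1,0,0],[0.127,1,0,0],[0,0,0,0]]' 1 55
python3 - <<'E'
from fit import *
np.set_printoptions(precision=4,suppress=True)
s=arm.get_state(); print(s['eef_pos'],ws(s['eef_pos']),s['ee_rot'],s['width'],s['force'],s['moment'])
f=grab("scene"); save(f,"s20.png",(300,150,460,310),4)
E
```

```text
t: 42.4
eef_pos: [0.4511, 0.0609, 0.2452]
ee_rot: [-3.141, 0.0, -1.697]
force: [-0.0, -0.8, -2.9]
width: 0.0232
[0.4511 0.0609 0.2452] [-0.0898 -0.1317] [-3.1411  0.0003 -1.6966] 0.023160899707387703 [-0.0361 -0.8466 -2.8698] [-0.0276  0.0894  0.0362]
```

View pics/s20.png

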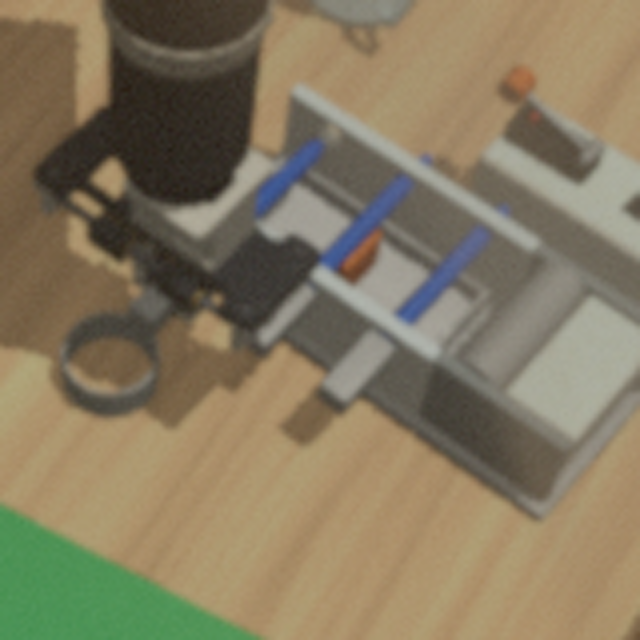

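```bash
python3 -m handwheel '[[0.064,0.5,0,0],[0.064,0.5,0,0],[0.064,0.5,0,0],[0.064,0.5,0,0],[0.064,0.5,0,0],[0.064,0.5,0,0],[0.064,0.5,0,0],[0.051,0.4,0,0],[0,0,0,0]]' 1 55; python3 -m handwheel '[[0.025,0.2,0,0],[0,0,0,0]]'; python3 -m handwheel '[[0.02,0.15,0,0],[0,0,0,0]]';python3 -m handwheel '[[0.02,0.15,0,0],[0,0,0,0]]'
```

```text
t: 43.35
eef_pos: [0.4558, 0.0992, 0.2452]
ee_rot: [-3.141, 0.0, -1.697]
force: [0.6, -0.3, -3.6]
width: 0.0239
t: 43.55
eef_pos: [0.4559, 0.1007, 0.2451]
ee_rot: [3.142, -0.0, -1.698]
force: [0.2, -0.7, -3.5]
width: 0.0236
t: 43.75
eef_pos: [0.456, 0.1018, 0.2451]
ee_rot: [3.141, -0.001, -1.698]
force: [1.1, -4.2, -1.9]
width: 0.0237
t: 43.95
eef_pos: [0.456, 0.1023, 0.2451]
ee_rot: [3.141, -0.003, -1.698]
force: [3.9, -11.2, -0.8]
width: 0.0236
```

```bash
python3 -m handwheel '[[0,0,0,0],[0,0,0,0],[0,0,0,0],[0,0,0,0],[0,0,0,0],[0,0,0,0],[0,0,0.5,0],[0,0,1,0],[0,0,2,0],[0,0,3,0],[0,0,3,0],[0,0,2,0],[0,0,1,0],[0,0,0,0]]' 0.5 55
python3 - <<'E'
from fit import *
f=grab("wrist"); save(f,"w21.png"); np.save("pics/w21.npy",f,allow_pickle=True)
for n in("top0","w2"):
    pass
t=np.load("pics/top0.npy",allow_pickle=True).item();w=np.load("pics/w2.npy",allow_pickle=True).item()
print(ws(atz(t,*up(86,330,(150,90)),.134)),ws(atz(w,*up(633,217,(190,170),5),.134)))
E
python3 -m handwheel '[[0.5,0.9,0,0],[1,1.8,0,0],[1.5,2.7,0,0],[1.8,3.2,0,0],[2,3.6,0,0],[2,3.6,0,0],[1.5,2.7,0,0],[1.2,2.2,0,0],[0.6,1,0,0],[0.2,0.3,0,0],[0,0,0,0],[0,0,0,0]]' 1 20
python3 - <<'E'
from fit import *
np.set_printoptions(precision=4,suppress=True)
s=arm.get_state(); print(s['t'],s['eef_pos'],ws(s['eef_pos']),s['ee_rot'],s['width'],s['force'])
f=grab("scene"); save(f,"s22.png",(300,90,560,300),3)
f=grab("wrist"); save(f,"w22.png"); np.save("pics/w22.npy",f,allow_pickle=True)
E
```

```text
t: 45.35
eef_pos: [0.4564, 0.1038, 0.3718]
ee_rot: [-3.139, 0.002, -1.698]
force: [-0.2, 0.0, 0.3]
width: 0.0438
[0.00425575 0.1454387 ] [0.00433176 0.14302493]
t: 46.6
eef_pos: [0.579, 0.3231, 0.37]
ee_rot: [3.141, -0.0, -1.698]
force: [-0.4, -0.0, 0.2]
width: 0.0007
46.6 [0.579  0.3231 0.37  ] [0.0039 0.1446] [ 3.1412 -0.0004 -1.6982] 0.0007476648770285755 [-0.3716 -0.0421  0.1748]
```

View pics/w21.png

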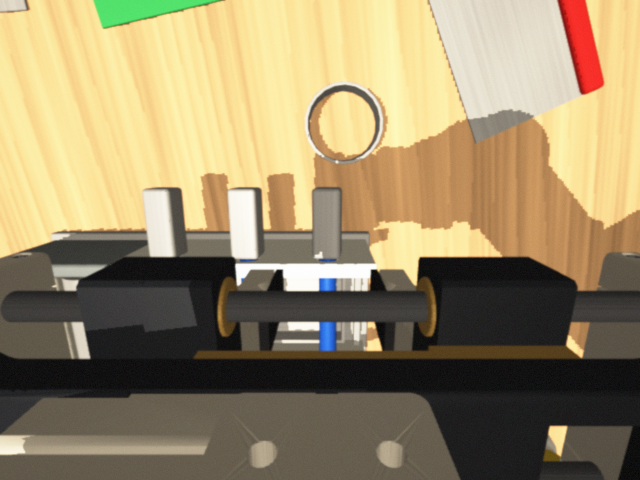

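View pics/s22.png

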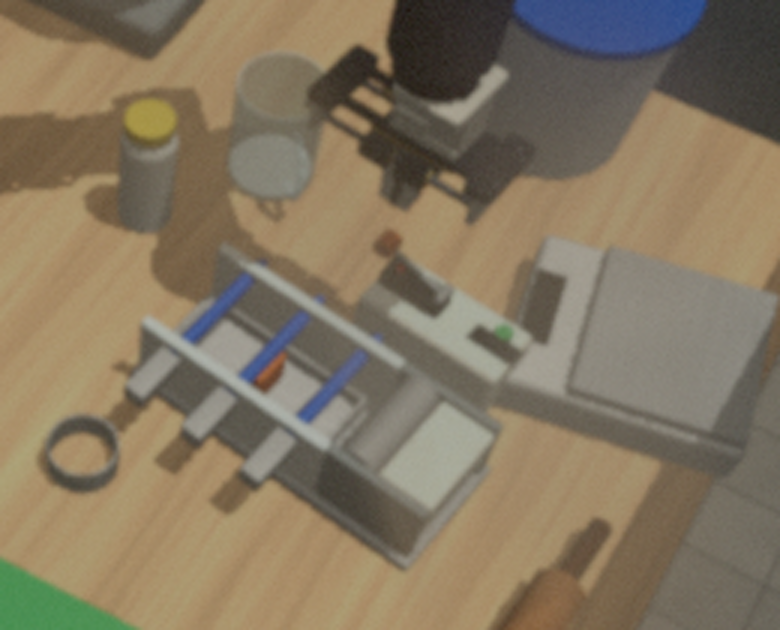

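View pics/w22.png

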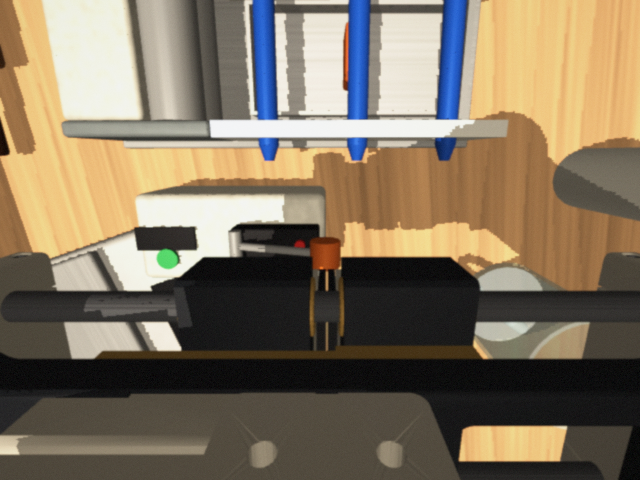

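```bash
python3 - <<'E'
from fit import *
f=np.load("pics/w22.npy",allow_pickle=True).item()
for u in(270,358,446): print(ws(atz(f,u,160,.073)))
E
python3 -m handwheel '[[0,0,-1,0],[0,0,-1.2,0],[0,0,-1.2,0],[0,0,-1,0],[0,0,-0.6,0],[0,0,-0.3,0],[0,0,0,0],[0,0,0,0]]'; python3 -m handwheel '[[0,0,-0.2,0],[0,0,0,0],[0,0,0,0]]'; python3 -m handwheel '[[0,0,-0.2,0],[0,0,0,0],[0,0,0,0]]'
```

```text
[0.04998327 0.08362708]
[-0.02211026  0.08367091]
[-0.0942065   0.08371473]
t: 47.5
eef_pos: [0.5794, 0.3238, 0.3175]
ee_rot: [-3.141, 0.0, -1.698]
force: [0.9, 0.0, 1.0]
width: 0.0003
t: 47.8
eef_pos: [0.5793, 0.3237, 0.3154]
ee_rot: [-3.141, 0.0, -1.698]
force: [0.8, -0.2, -0.3]
width: 0.0007
t: 48.1
eef_pos: [0.5793, 0.3237, 0.3131]
ee_rot: [3.142, -0.0, -1.698]
force: [-1.1, -0.5, 0.1]
width: 0.0006
```

```bash
python3 -m handwheel '[[0,0,-0.2,0],[0,0,0,0],[0,0,0,0]]'; python3 -m handwheel '[[0,0,-0.2,0],[0,0,0,0],[0,0,0,0]]'; python3 -m handwheel '[[0,0,-0.2,0],[0,0,0,0],[0,0,0,0]]'
```

```text
t: 48.4
eef_pos: [0.5793, 0.3238, 0.3113]
ee_rot: [-3.141, 0.0, -1.698]
force: [0.0, 0.2, 0.8]
width: 0.0003
t: 48.7
eef_pos: [0.5792, 0.3238, 0.3092]
ee_rot: [3.142, 0.0, -1.698]
force: [-2.5, 0.8, 2.0]
width: 0.0004
t: 49.0
eef_pos: [0.5792, 0.3238, 0.3072]
ee_rot: [3.142, 0.0, -1.698]
force: [-2.7, 0.3, 3.7]
width: 0.0004
```

Run:
```python
from fit import *
F=[]
for i in range(10):
    f=grab("wrist"); F.append(arm.get_state()['force'])
print(np.mean(F,0),np.std(F,0),arm.get_state()['eef_pos'])
save(f,"w23.png",(220,200,380,290),5)
f=grab("scene"); save(f,"s23.png",(390,130,510,230),6)
```

```text
[-2.57868009  1.2244894   3.72171743] [0.23175491 0.36490903 0.36570994] [0.57929372 0.32370961 0.30717805]
```

View pics/w23.png

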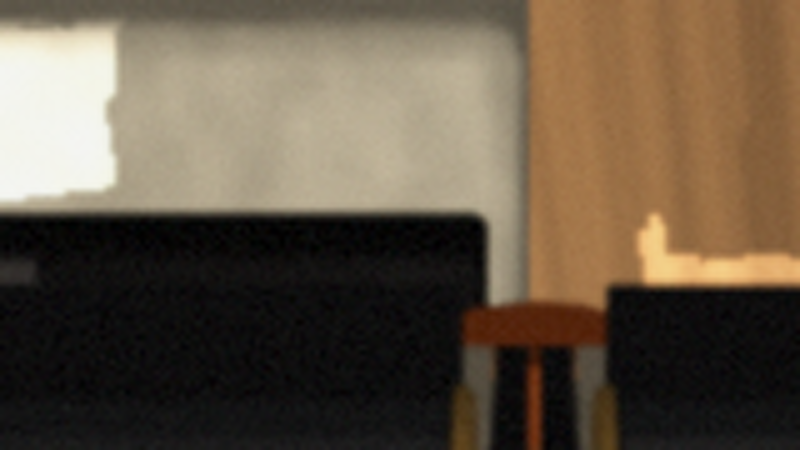

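View pics/s23.png

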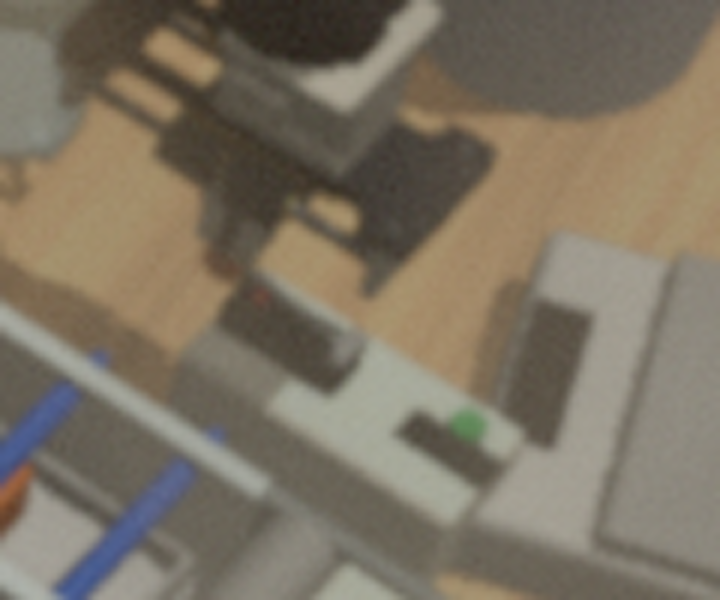

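```bash
python3 -m handwheel '[[-0.08,0.01,-0.2,0],[-0.06,0.01,-0.2,0],[0,0,0,0]]'; python3 -m handwheel '[[-0.05,0.01,-0.15,0],[0,0,0,0],[0,0,0,0]]'; python3 -m handwheel '[[-0.03,0,-0.1,0],[0,0,0,0],[0,0,0,0]]'
```

```text
t: 49.85
eef_pos: [0.5779, 0.3239, 0.3029]
ee_rot: [-3.142, -0.0, -1.698]
force: [-2.3, 1.5, 3.8]
width: 0.0006
t: 50.15
eef_pos: [0.5775, 0.324, 0.3018]
ee_rot: [-3.141, 0.0, -1.698]
force: [-2.3, 1.4, 4.2]
width: 0.0004
t: 50.45
eef_pos: [0.5772, 0.324, 0.3008]
ee_rot: [-3.141, 0.0, -1.698]
force: [-2.0, -0.3, 4.8]
width: 0.0005
```

```bash
python3 -m handwheel '[[-0.03,0,-0.13,0],[0,0,0,0],[0,0,0,0]]'
python3 - <<'E'
from fit import *
F=[]
for i in range(6):
    f=grab("scene"); F.append(arm.get_state()['force'])
print(np.mean(F,0),arm.get_state()['eef_pos'])
save(f,"s24.png",(390,130,510,230),6)
f=grab("top"); save(f,"t24.png",(150,100,230,200),6)
E
```

```text
t: 50.75
eef_pos: [0.5769, 0.324, 0.2995]
ee_rot: [-3.141, 0.0, -1.698]
force: [-2.1, 1.3, 5.1]
width: 0.0006
[-1.70044047  0.6485858   5.22794361] [0.57686307 0.3239961  0.2995618 ]
```

View pics/s24.png

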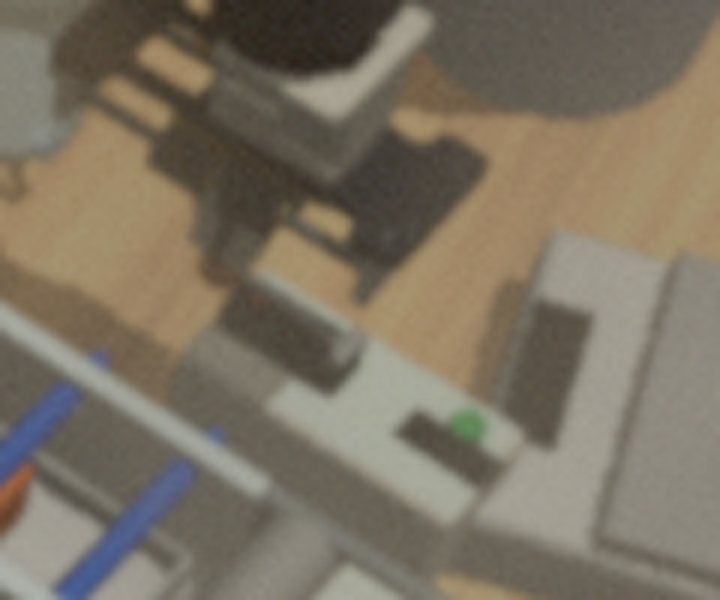

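View pics/t24.png

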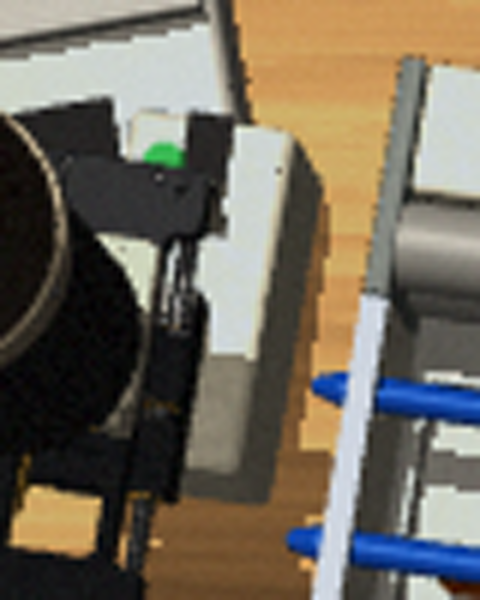

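```bash
python3 -m handwheel '[[-0.03,0,-0.15,0],[0,0,0,0],[0,0,0,0],[0,0,0,0],[0,0,0,0],[0,0,0,0],[0,0,0,0],[0,0,0,0],[0,0,0,0],[0,0,0,0],[0,0,0,0],[0,0,0,0],[0,0,0,0],[0,0,0,0]]'
python3 - <<'E'
from fit import *
F=[]
for i in range(4):
    f=grab("scene"); F.append(arm.get_state()['force'])
print(np.mean(F,0),arm.get_state()['eef_pos'])
E
```

```text
t: 52.5
eef_pos: [0.5765, 0.324, 0.2981]
ee_rot: [-3.141, 0.0, -1.698]
force: [-3.1, 0.7, 6.0]
width: 0.0005
[-1.96472992  0.5120769   5.72560727] [0.57651194 0.3240565  0.29811951]
```

```bash
python3 -m handwheel '[[0.03,0,0.3,0],[0.05,0,0.4,0],[0.05,0,0.5,0],[0.05,0,0.6,0],[0,0,1,0],[0,0,1.5,0],[0,0,2,0],[0,0,2,0],[0,0,1,0],[0,0,0,0]]'
python3 -m handwheel '[[-0.5,-3,1.5,0],[-0.5,-4,2,0],[-0.5,-4,2,0],[-0.5,-4,2,0],[-0.5,-4,1.5,0],[-0.5,-4,0,0],[-0.5,-4,0,0],[-0.5,-4,0,0],[-0.5,-4,0,0],[-0.5,-4,0,0],[-0.5,-4,0,0],[0,-3,0,0],[0,-3,0,0],[0,-2,0,0],[0,0,0,0],[0,0,0,0],[0,0,0,0]]'
python3 - <<'E'
from fit import *
s=arm.get_state();print(s['t'],s['eef_pos'],s['force'])
f=grab("scene"); save(f,"s25.png"); save(f,"s25c.png",(320,90,530,270),3.8)
f=grab("top"); save(f,"t25.png",(140,80,340,260),4); np.save("pics/t25.npy",f,allow_pickle=True)
E
```

```text
t: 53.7
eef_pos: [0.5784, 0.3241, 0.3927]
ee_rot: [-3.14, 0.002, -1.698]
force: [-0.2, -0.3, 0.1]
width: 0.0006
t: 55.4
eef_pos: [0.5232, -0.1854, 0.4803]
ee_rot: [3.141, 0.0, -1.697]
force: [-0.2, 0.0, 0.7]
width: 0.0001
55.4 [ 0.52323653 -0.18543816  0.48030468] [-0.21051678  0.03019933  0.67236719]
```

View pics/s25.png

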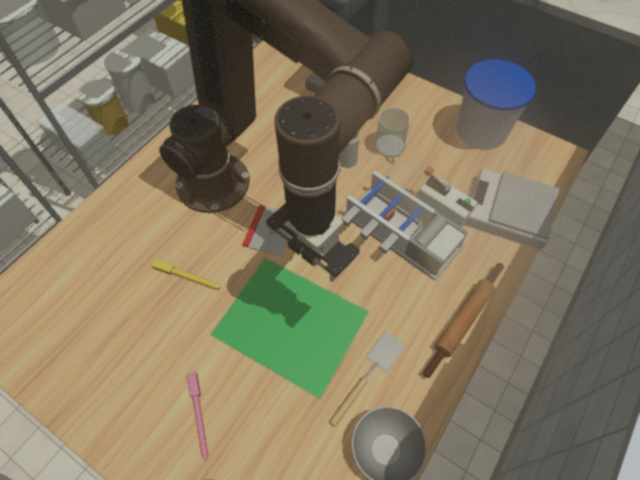

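View pics/s25c.png

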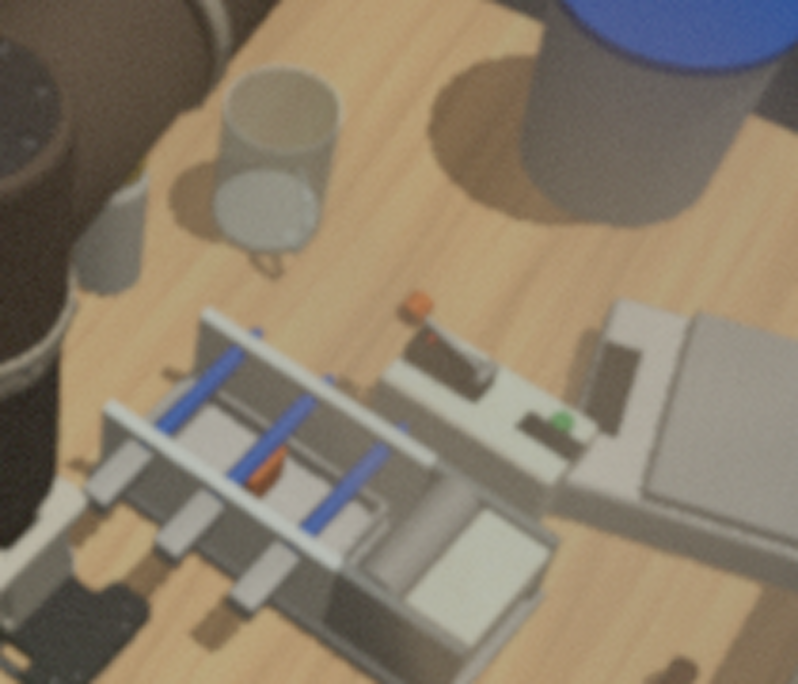

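View pics/t25.png

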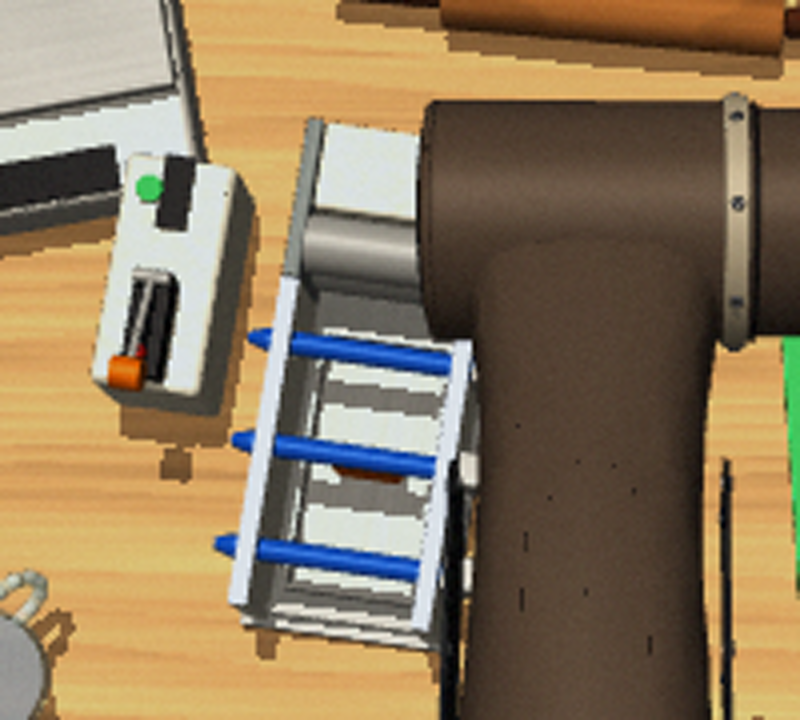

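```bash
python3 -c "
from station import arm
print(arm.job_done())"
```

```text
the job is handed in; nothing more can be done
None
```

The job is done and handed in at about 55 s, but I had no direct sign that the switch clicked.

- **Tray:** I seated it first, flat on the bed between the cheeks. Pictures afterwards show it level and clear of the stop and the roll head.
- **Bars:** All three bars from the mat went in from the side away from the drive pod, one to each pair of holes. One was knocked about 3 cm aside during the run, so I found it again before picking it up. Each was pushed until its grip met the cheek, at 10–15 N. Their tips measure about 17.6 mm beyond the far cheek, against the 18 mm expected. The mat is empty.
- **Switch:** I pressed the roller about 13–14 mm down, roughly 0.17–0.20 rad by both depth and force. That is past the 0.15 rad click and well short of the 0.30 rad limit. I held it for over a second with about 5.7 N on the tool, then let it go, and the last pictures show it back up. The red dot by the switch gave no clear reading, so the click is inferred. The force reading put the angle slightly lower than the depth did, but both were above 0.15 rad.

The jug, cutter, spatula and the pink and yellow look-alikes appear untouched. In the last pictures the shaker is partly hidden by the arm and looks to be in its place.

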